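# Change over the bench tempering cabinet

### The arm

A 6-joint arm with a two-finger parallel gripper is mounted at the origin on a cart in front of the work surface, level with it; the furniture and walls round the work are solid. World frame = base frame: x ahead of the robot, y to its left, z up, the work surface at z = 0. Lengths are in m, angles in rad, forces in N, time in s.
With the tool pointing down it reaches from about 0.275 to 0.875 m from the base axis. Payload 12.5 kg.
Tool frame: the origin (TCP) lies between the finger pads; the fingertips stand 11 mm ahead of it and the grasp point (between the pads) lies 8 mm behind it; z points along the fingers, y is the direction in which the jaws open and shut (so a half turn about z gives the same grasp; the last joint's range is limited). The gripper opens to 85 mm and grips with 20 to 120 N. Pads are 22 mm wide; open, the fingers measure 114 mm over their backs; the gripper's body (76 mm by 85 mm) begins 54 mm behind the grasp point. The pads swing forward as they close: fully open they stand 13 mm farther back than shut.
Start: joints at [-1.239, 0.351, 1.652, -0, 1.139, -0.085], TCP at [0.223, -0.503, 0.242] pointing down, gripper open.
Joint ranges: [-2.75, 2.75], [-0.79, 2.1], [0.01, 2.65], [-1.57, 4.71], [0.07, 3.14], [-2.87, 2.87]. Speed limits (rad/s): [2.22, 2.22, 2.79, 3.14, 3.14, 3.14].

### API

Orientations are given as a rotation vector (axis times angle).
In Python, from rig import env gives the robot as it stands.
- The arm moves only by the tool send_rows, never from a script. Its argument "commands" is a list of rows, each an object of numbers: "hand": the opening, from 0 (shut) to 1 (fully open); "tx", "ty", "tz": the shift along the tool's x, y, z in m; "rx", "ry", "rz": the turn, a rotation vector about the tool's x, y, z in degrees. In form: [{"hand": .., "tx": .., "ty": .., "tz": .., "rx": .., "ry": .., "rz": ..}, ...]. A call has 1 to 10 rows; each row is the pose to reach, as a shift and turn from the pose measured when the call began, along the tool's axes at that moment; what a row does not reach only later rows make up. A row lasts 1/10 s, in which the tool goes at most 50 mm and 8.59 degrees, less where a joint would pass 70% of its speed; a pose out of reach is approached as far as the arm can. A call with a gripper value outside its range is refused whole. The fingers move at their own pace and stop on an object; the grip force is fixed at half the most. Time passes only in rows, so rows that repeat a pose let the fingers close. It gives the time, the measured TCP pose, the force and the opening at its end, in the units of the state.
- env.sense(): the state, without advancing time (a new reading comes with each control period).
- env.snapshot(name): name is "side" or "top"; returns a dict with "frame" (480x640x3 uint8, red, green, blue), "fx", "fy", "cx", "cy" (pixels), "xyz" and "orientation" of the camera in the world. Camera axes: x right, y down, z forward; pixel columns grow to the right and rows downward; lengths in m; the calibration is good to about 2 mm. A picture is of the moment at which its call begins. There is no depth.
- env.job_done(): hands the job in, once; it reports no verdict.
The state is a dict: "t": time; "q": joint angles; "qvel": joint speeds; "effort": joint torques, N m; "tool_pos": TCP position; "eef_rot": TCP orientation; "wrist_force": force on the tool from outside, world axes, zero at the start; "wrist_torque": the same for the moment, N m; "width": finger opening in m.
Only numpy, scipy, OpenCV 4.12 (cv2) and the standard library are available. Lean on these libraries where they do the work, as an engineer would, in place of code of your own. Each camera call takes 0.05 s, during which the arm holds its last target.

### The job

The tall sample tin on the pulled-out rack of the little tempering cabinet has finished: take it off and stand it upright on the slate board beside the rack, and stand every low tin waiting near the rack upright on it (the ones far along the counter are not part of this). Then press the rack's lock button down, slide the rack into the cabinet until the button pops up again in the inner hole, and push the cabinet door shut, without slamming it, until it seats on its catch. Leave the marker, the moisture meter and the sticky notes where they lie.

Things in the scene. Friction and masses are not known exactly. Their poses are not given: they have to be found in the camera images.
- cabinet: White bench cabinet, fixed, place varies; its mouth looks to the robot's left: 288 deep, 140 wide, 112 high (roof strip to 117). Origin: on the worktop, mid front plane (mouth); x into the cabinet, y away from the robot, z up. Chamber: x 0 to 268, y -50 to 50, z 20 to 99. Steel rail for the rack, 40 wide, 20 high, from x -307 to the back, foot 46 wide at its end.
- rack (a joint): Travel of the rack along the cabinet's x in m: 0 pulled out and locked (start), 0.265 home and locked in the inner hole; end stops 1 mm beyond either. Friction about 1 N. It cannot move while the lock button is up in a hole (2 mm play).
- rack_floor (a point): Mid upper side of the rack's floor, 26 above the worktop, axes as the cabinet's. Steel tray inside 235 (x) x 80 (y), walls 3 thick, sides and rear 14 high, front 40: room for 3 tins in a row. Button housing ahead of the front wall: x -121 to -153, y -22 to 22, z -3 to 14; its front face can be pushed; at home it is 24 mm ahead of the cabinet's front plane, inside the door's hollow.
- release (a joint): Travel of the lock button in m: 0 up, grows as it is pressed straight down, stops at 0.007; spring 3.2 N at the top, 6 N at the stop. Pressed over 4 mm it lets the rack slide. Between the holes it stays down by itself (about 0.004); at the next hole it pops up.
- release_top (a point): Mid top of the lock button's ribbed black cap, 25 (x) x 30 (y) mm, moving with the rack; 50 mm above the worktop when up. The rack's front wall begins 17 mm beyond it in cabinet x and stands 16 mm above it: fingers that press the cap can push the rack in by that wall.
- door (a joint): Angle of the door in rad: 0 shut and seated, about 1.6 to 1.95 at the start, stop at 2.3. It stays where left (friction 0.05 N m). From about 0.1 rad a sprung roller on the far jamb resists (8 to 10 N at the free edge); below about 0.045 it draws the door home and holds it.
- door_hinge (a point): Point on the door's upright hinge axis: cabinet x 0, y -70, 67 mm above the worktop. Axes turn with the door: y from the hinge along the door to its free edge, -x outward from its outer face (door at the robot's side of the mouth; shut, its face looks to the robot's left).
- door_face (a point): Point on the door's outer face at mid height (z 67), 115 mm from the hinge along the door, axes as door_hinge. The door is a hollow white box with a window: 140 wide, 36 thick, from z 22 to 112; its outer face is 36 mm ahead of the hinge axis. A grey pull lip reaches 15 mm beyond the free edge.
- tall_tin: The finished sample: dark screw-lid tin, diameter 65, 68 high, standing on the rack at the start. Origin at the middle of its underside, z up.
- tin_a: Low bright screw-lid tin, diameter 65, 52 high, standing on the worktop if present. Origin at the middle of its underside, z up.
- tin_b: Low tin like tin_a, if present.
- tin_c: Low tin like tin_a, if present.
- slate: Dark slate board 150 (x) x 128 (y) x 6 mm lying on the worktop, fixed. Origin at the middle of its underside.
- slate_top (a point): Middle of the upper side of the slate board; axes those of the board.
- marker: Black felt marker, 136 mm long, 17 thick, lying on the worktop; to be left alone.
- meter: Grey hand-held moisture meter, 136 x 56 x 29, lying on the worktop; to be left alone.
- notes: Yellow pad of sticky notes, 76 x 75 x 12; to be left alone.
Mind the look-alikes: they are no part of the job. Leave any blue look-alike of the tin_a alone.

How it is judged:
On the way, in this order (a step that is already met when the one before it is completed fails the run):
1. the tall tin stands on the slate board and every low tin present stands on the rack (x of tall_tin in the frame of slate_top between -0.06 and 0.06 m and y of tall_tin in the frame of slate_top between -0.05 and 0.05 m and z of tall_tin in the frame of slate_top between -0.006 and 0.006 m and angle between each of tall_tin, tin_a, tin_b, tin_c's own z axis and vertical below 0.1 rad and x of tin_a in the frame of rack_floor between -0.09 and 0.09 m and y of tin_a in the frame of rack_floor between -0.014 and 0.014 m and z of tin_a in the frame of rack_floor between -0.006 and 0.006 m and x of tin_b in the frame of rack_floor between -0.09 and 0.09 m and y of tin_b in the frame of rack_floor between -0.014 and 0.014 m and z of tin_b in the frame of rack_floor between -0.006 and 0.006 m and x of tin_c in the frame of rack_floor between -0.09 and 0.09 m and y of tin_c in the frame of rack_floor between -0.014 and 0.014 m and z of tin_c in the frame of rack_floor between -0.006 and 0.006 m), for 0.3 s.
2. the rack is home and its lock button has popped up in the inner hole (value of joint rack above 0.261 m and value of joint release below 0.002 m), for 0.2 s.
3. the door is shut and seated on its catch (value of joint door below 0.015 rad), for 0.3 s.
At the end, for the whole second after the job is handed in: Tall tin upright on the slate (middle within 60 x 50 mm of its middle); each low tin present upright inside the rack's walls; rack home (over 0.261 m), lock button up (under 2 mm); door seated (under 0.015 rad); tins at rest (all of step 1 and all of step 2 and value of joint door below 0.015 rad and linear speed of each of tin_a, tin_b, tin_c, tall_tin below 0.02 m/s); the robot touches nothing.
It fails at once if the marker, the moisture meter or the sticky notes were shifted by more than 30 mm (distance of any of marker, meter, notes from where it was at the start of the episode above 0.03 m).
It fails at once if the door was slammed (swung towards shut faster than 2.5 rad/s before it reached the catch) (value of joint door above 0.15 rad and velocity of joint door below -2.5 rad/s).
Of tin_a, tin_b, tin_c only 2 to 3 are there at a start; the rules pass over those that are not, and their reading is None.
At some moment in a run one of tin_a, tin_b, tin_c, tall_tin may be knocked a few centimetres aside while the robot is not near it.
It also fails if it takes over 208 s, if anything falls off the work surface, if the arm or the gripper's body presses on something with over 40 N, if the wrist force passes 120 N, or if a joint passes its speed limit or range.

## Working session

There is one attempt and no reset: what is moved stays moved. The work goes in short steps, Python scripts to look and compute and a tool call to move; the robot and the scene stay as the last step left them, time stands still between calls to the robot, and variables do not carry over. Pictures are saved under pics/ and viewed, and the job is handed in when it is done.

Besides the shell and the picture viewer there is one more tool, called as name([rows], argument=value, ...), one row to a line, values as JSON. send_rows: Moves the arm, as the interface text tells. Its arguments: {"type":"object","properties":{"commands":{"type":"array","items":{"type":"object","properties":{"hand":{"type":"number"},"tx":{"type":"number"},"ty":{"type":"number"},"tz":{"type":"number"},"rx":{"type":"number"},"ry":{"type":"number"},"rz":{"type":"number"}}}}},"required":["commands"]}

```bash
ls; mkdir -p pics; python3 - <<'E'
from rig import env
import cv2
s=env.sense(); print(s)
for n in("side","top"):
    p=env.snapshot(n); cv2.imwrite(f"pics/{n}0.png",p["frame"][:,:,::-1])
    print({k:v for k,v in p.items() if k!="frame"})
E
```

```text
pics
{'t': 0.0, 'q': array([-1.23854723e+00,  3.51250885e-01,  1.65242650e+00, -3.87772095e-06,
        1.13910528e+00, -8.45744155e-02]), 'qvel': array([-0.00121867, -0.00042859, -0.00069545, -0.00159831, -0.00098247,
       -0.00080872]), 'effort': array([ 1.71580709e-04, -5.06110346e+01, -2.91412032e+01, -9.09229607e-05,
        4.51071377e-03, -1.57352360e-05]), 'tool_pos': array([ 0.22260235, -0.50258883,  0.24174948]), 'eef_rot': array([-3.07245554e+00, -6.49773524e-01,  2.36292944e-04]), 'wrist_force': array([-0.42445529,  0.28249755,  0.37515289]), 'wrist_torque': array([ 0.01832844, -0.0082303 ,  0.05257725]), 'width': 0.08563193266414502}
{'fx': 470.7118978512464, 'fy': 470.7118978512464, 'cx': 315.4822795088912, 'cy': 246.7148798192413, 'xyz': array([ 0.5712496 , -0.81110946,  0.60318076]), 'orientation': array([-2.25037865e+00,  6.11892279e-02, -1.43917987e-03])}
{'fx': 618.4294321697926, 'fy': 618.4294321697926, 'cx': 318.4466747940909, 'cy': 230.1961468593206, 'xyz': array([ 0.48037483, -0.15861243,  1.37863463]), 'orientation': array([-2.1927425 ,  2.15154004, -0.09656222])}
```

View pics/top0.png

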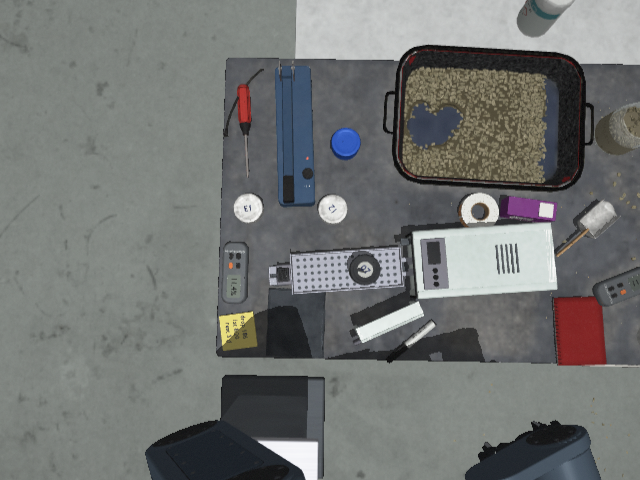

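View pics/side0.png

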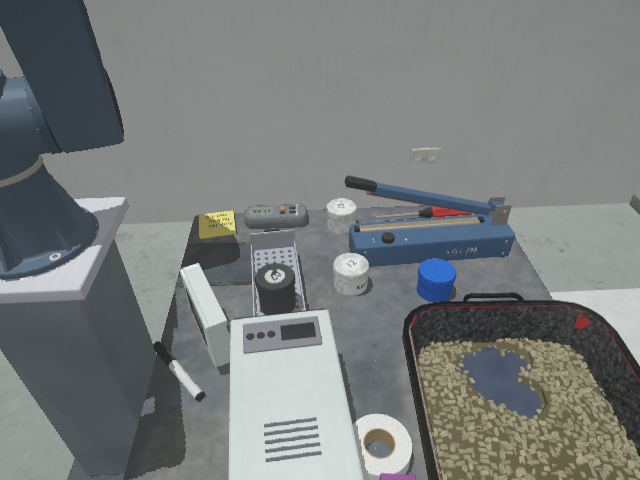

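```bash
cat > h.py <<'E'
import numpy as np, cv2
from scipy.spatial.transform import Rotation as R
from rig import env
def ray(p,u,v):
    d=R.from_rotvec(p["orientation"]).apply([(u-p["cx"])/p["fx"],(v-p["cy"])/p["fy"],1.]); return p["xyz"],d
def plane(p,u,v,z):
    o,d=ray(p,u,v); return o+d*(z-o[2])/d[2]
def proj(p,X):
    c=R.from_rotvec(p["orientation"]).inv().apply(np.asarray(X,float)-p["xyz"]); return np.array([p["cx"]+p["fx"]*c[0]/c[2],p["cy"]+p["fy"]*c[1]/c[2]])
def crop(p,x0,y0,x1,y1,k,name,gain=1.):
    f=p["frame"][y0:y1,x0:x1,::-1]
    f=np.clip(f*float(gain),0,255).astype(np.uint8)
    cv2.imwrite("pics/"+name,cv2.resize(f,None,fx=k,fy=k,interpolation=cv2.INTER_CUBIC))
E
python3 - <<'E'
from h import *
p=env.snapshot("top")
crop(p,210,180,410,380,3.8/1.3,"a1.png",1.8)
crop(p,380,180,580,380,2.9,"a2.png",1.5)
q=env.snapshot("side")
crop(q,140,180,380,400,2.7,"a3.png",1.5)
E
```

```text
(no output)
```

View pics/a1.png

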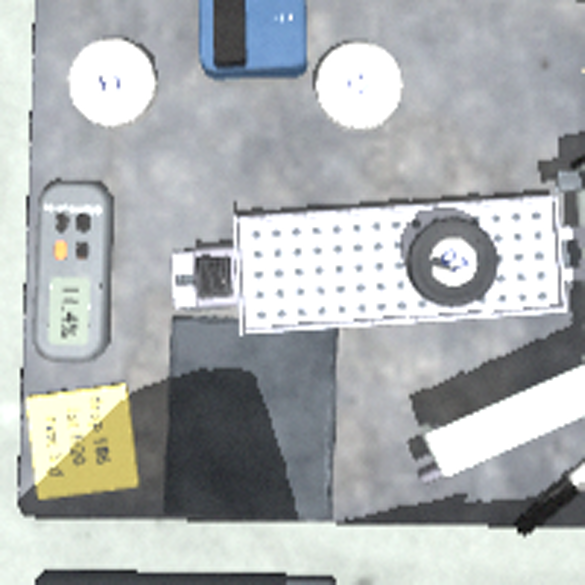

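View pics/a2.png

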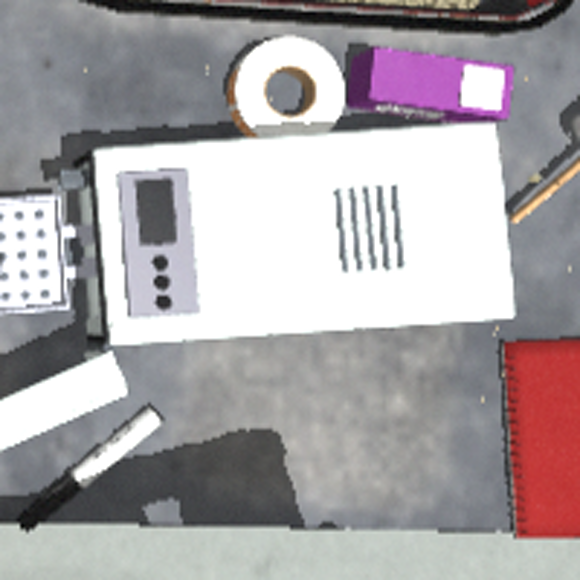

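View pics/a3.png

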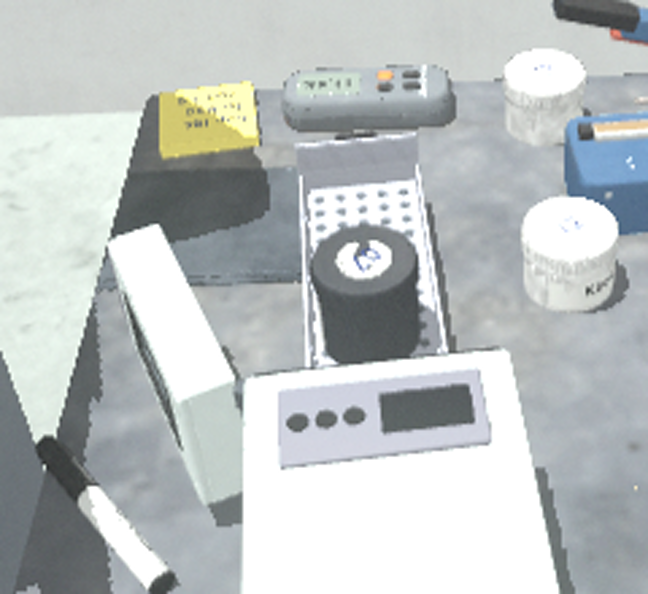

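```bash
python3 - <<'E'
from h import *
p=env.snapshot("top"); 
for n,u,v,z in [("cabFf",412.8,231.7,.112),("cabFn",416.2,299,.112),("cabBf",551.4,222.1,.112),("cabBn",557.6,289.7,.112),
 ("slBL",265.8,356.2,.006),("slBR",323.9,358.6,.006),("slTL",267.1,288.8,.006),
 ("rackFf",210+236/2.923,180+204/2.923,.066),("rackFn",210+241/2.923,180+334/2.923,.066),("rackBf",210+556/2.923,180+190/2.923,.04),("rackBn",210+562/2.923,180+311/2.923,.04),
 ("cap",210+214/2.923,180+275/2.923,.05)]:
    print(n,plane(p,u,v,z).round(4))
f=p["frame"]; hsv=cv2.cvtColor(f,cv2.COLOR_RGB2HSV)
def blobs(p,m,z,lo,hi):
    n,l,st,c=cv2.connectedComponentsWithStats(m.astype(np.uint8))
    for i in range(1,n):
        if lo<st[i,4]<hi: 
            cn=max(cv2.findContours((l==i).astype(np.uint8),0,2)[0],key=cv2.contourArea); (x,y),r=cv2.minEnclosingCircle(cn)
            X=plane(p,x,y,z); print(x,y,r,"R mm",r*(p["xyz"][2]-z)/p["fx"]*1000,X.round(4))
print("low");m=(hsv[...,1]<40)&(hsv[...,2]>150); mm=np.zeros_like(m);mm[190:230,225:355]=1; blobs(p,m&mm,.052,100,2000)
print("tall");m=(hsv[...,2]<75); mm=np.zeros_like(m);mm[245:290,340:385]=1; blobs(p,m&mm,.068,50,2000)
E
```

```text
cabFf [ 0.5984 -0.3468  0.112 ]
cabFn [ 0.4611 -0.3544  0.112 ]
cabBf [ 0.6237 -0.6316  0.112 ]
cabBn [ 0.4854 -0.6421  0.112 ]
slBL [ 0.3287 -0.0424  0.006 ]
slBR [ 0.326  -0.1696  0.006 ]
slTL [ 0.4755 -0.0413  0.006 ]
rackFf [ 0.5592 -0.0945  0.066 ]
rackFn [ 0.4653 -0.1003  0.066 ]
rackBf [ 0.5757 -0.3303  0.04  ]
rackBn [ 0.4864 -0.3354  0.04  ]
cap [ 0.5078 -0.0788  0.05  ]
low
247.59230041503906 207.65383911132812 14.57858657836914 R mm 31.27350798392914 [0.6495 0.0016 0.052 ]
332.4403076171875 208.67910766601562 14.455320358276367 R mm 31.00908131283196 [ 0.6507 -0.1818  0.052 ]
tall
362.0 248.0 22.0908203125 R mm 46.81697306091603 [ 0.5658 -0.2457  0.068 ]
362.5704345703125 268.03521728515625 17.42970085144043 R mm 36.93868419906427 [ 0.5233 -0.2475  0.068 ]
```

```bash
cat >> h.py <<'E'
YC=np.array([.9968,.08,0]); XC=np.array([.08,-.9968,0])
FL=np.array([.519,-.2153,.026])
def tgt(pos, jaw=None, zdir=(0,0,-1)):
    """print tool-frame shift/turn to reach world pos with jaw axis & approach dir"""
    s=env.sense(); R0=R.from_rotvec(s["eef_rot"]); d=R0.inv().apply(np.asarray(pos)-s["tool_pos"])
    if jaw is None: r=np.zeros(3)
    else:
        z=np.asarray(zdir,float); z/=np.linalg.norm(z); best=None
        for sg in(1,-1):
            y=sg*np.asarray(jaw,float); y-=z*(y@z); y/=np.linalg.norm(y)
            T=R.from_matrix(np.c_[np.cross(y,z),y,z]); rr=(R0.inv()*T).as_rotvec()
            if best is None or np.linalg.norm(rr)<np.linalg.norm(best): best=rr
        r=np.degrees(best)
    print("t",s["t"],"q6",s["q"].round(2),"pos",s["tool_pos"].round(4),"zdir",R0.as_matrix()[:,2].round(3),"w",s["width"].round(4),"F",s["wrist_force"].round(1))
    print("  shift",d.round(4),"turn",r.round(1)); return d,r
E
python3 - <<'E'
from h import *
p=env.snapshot("top"); q=env.snapshot("side")
X=plane(p,364.6,269.3,.094); print(X, (X-FL)@XC,(X-FL)@YC)
print(proj(q,X),"side lid seen approx",140+365/2.7,180+262/2.7)
for X in([.6495,.0016,.052],[.6507,-.1818,.052]): print(proj(q,X))
tgt([X[0],X[1],.2],YC)
E
python3 - <<'E'
from h import *
p=env.snapshot("top"); X=plane(p,364.6,269.3,.094)
tgt([X[0],X[1],.2],YC)
tgt([X[0],X[1],.16],YC)
E
```

```text
[ 0.51995291 -0.24993505  0.094     ] 0.03460045361170392 -0.0018209475858582853
[274.26787368 275.09717908] side lid seen approx 275.1851851851852 277.037037037037
[340.86805903 205.67592458]
[350.47433266 263.39014551]Traceback (most recent call last):
  File "<stdin>", line 6, in <module>
  File "h.py", line 27, in tgt
    print("t",s["t"],"q6",s["q"].round(2),"pos",s["tool_pos"].round(4),"zdir",R0.as_matrix()[:,2].round(3),"w",s["width"].round(4),"F",s["wrist_force"].round(1))
                                                                                                               ^^^^^^^^^^^^^^^^
AttributeError: 'float' object has no attribute 'round'
Traceback (most recent call last):
  File "h.py", line 27, in tgt
    print("t",s["t"],"q6",s["q"].round(2),"pos",s["tool_pos"].round(4),"zdir",R0.as_matrix()[:,2].round(3),"w",s["width"].round(4),"F",s["wrist_force"].round(1))
                                                                                                               ^^^^^^^^^^^^^^^^
AttributeError: 'float' object has no attribute 'round'
```

```bash
sed -i 's/s\["width"\].round(4)/round(s["width"],4)/' h.py
python3 - <<'E'
from h import *
tgt([.520,-.250,.2],YC)
E
```

```text
t 0.4 q6 [-1.24  0.35  1.65 -0.    1.14 -0.08] pos [ 0.2227 -0.5028  0.2422] zdir [-0.  0. -1.] w 0.0852 F [ 0.6 -0.9  0.4]
  shift [ 0.3742 -0.1108  0.0422] turn [ -0.   -0.  -70.7]
```

send_rows([
  {"hand": 1, "tx": 0.04, "ty": -0.011, "tz": 0, "rz": -7},
  {"hand": 1, "tx": 0.08, "ty": -0.022, "tz": 0, "rz": -14},
  {"hand": 1, "tx": 0.12, "ty": -0.033, "tz": 0, "rz": -21},
  {"hand": 1, "tx": 0.16, "ty": -0.044, "tz": 0, "rz": -28},
  {"hand": 1, "tx": 0.2, "ty": -0.055, "tz": 0, "rz": -35},
  {"hand": 1, "tx": 0.24, "ty": -0.066, "tz": 0.01, "rz": -42},
  {"hand": 1, "tx": 0.28, "ty": -0.077, "tz": 0.02, "rz": -50},
  {"hand": 1, "tx": 0.32, "ty": -0.09, "tz": 0.03, "rz": -58},
  {"hand": 1, "tx": 0.36, "ty": -0.105, "tz": 0.042, "rz": -66},
  {"hand": 1, "tx": 0.374, "ty": -0.111, "tz": 0.042, "rz": -70.7},
])

```text
schema error: expected keys hand, tx, ty, tz, rx, ry, rz
```

```bash
python3 - <<'E'
from h import *
tgt([.520,-.250,.065],YC)
E
```

```text
t 0.4 q6 [-1.24  0.35  1.65 -0.    1.14 -0.08] pos [ 0.2227 -0.5028  0.2422] zdir [-0.  0. -1.] w 0.0852 F [ 0.6 -0.9  0.4]
  shift [ 0.3742 -0.1108  0.1772] turn [ -0.   -0.  -70.7]
```

send_rows([
  {"hand": 1, "tx": 0.04, "ty": -0.011, "tz": 0, "rx": 0, "ry": 0, "rz": -7},
  {"hand": 1, "tx": 0.08, "ty": -0.022, "tz": 0, "rx": 0, "ry": 0, "rz": -14},
  {"hand": 1, "tx": 0.12, "ty": -0.033, "tz": 0, "rx": 0, "ry": 0, "rz": -21},
  {"hand": 1, "tx": 0.16, "ty": -0.044, "tz": 0, "rx": 0, "ry": 0, "rz": -28},
  {"hand": 1, "tx": 0.2, "ty": -0.055, "tz": 0, "rx": 0, "ry": 0, "rz": -35},
  {"hand": 1, "tx": 0.24, "ty": -0.066, "tz": 0.01, "rx": 0, "ry": 0, "rz": -42},
  {"hand": 1, "tx": 0.28, "ty": -0.077, "tz": 0.02, "rx": 0, "ry": 0, "rz": -50},
  {"hand": 1, "tx": 0.32, "ty": -0.09, "tz": 0.03, "rx": 0, "ry": 0, "rz": -58},
  {"hand": 1, "tx": 0.36, "ty": -0.105, "tz": 0.042, "rx": 0, "ry": 0, "rz": -66},
  {"hand": 1, "tx": 0.374, "ty": -0.111, "tz": 0.042, "rx": 0, "ry": 0, "rz": -70.7},
])

```text
t: 1.4
tool_pos: [0.5212, -0.247, 0.1986]
eef_rot: [-2.12, -2.315, -0.0]
wrist_force: [-1.5, 0.1, 1.0]
width: 0.0854
```

```bash
python3 - <<'E'
from h import *
tgt([.520,-.250,.065],YC)
q=env.snapshot("side"); crop(q,140,100,440,325,2.6,"b1.png",1.3)
p=env.snapshot("top"); crop(p,210,180,450,360,3,"b2.png",1.3)
E
```

```text
t 1.4 q6 [-0.52  0.45  1.62  0.    1.07 -0.61] pos [ 0.5212 -0.247   0.1986] zdir [-0.002  0.002 -1.   ] w 0.0854 F [-1.5  0.1  1. ]
  shift [-0.0031 -0.0012  0.1336] turn [-0.1 -0.1  0.4]
```

View pics/b1.png

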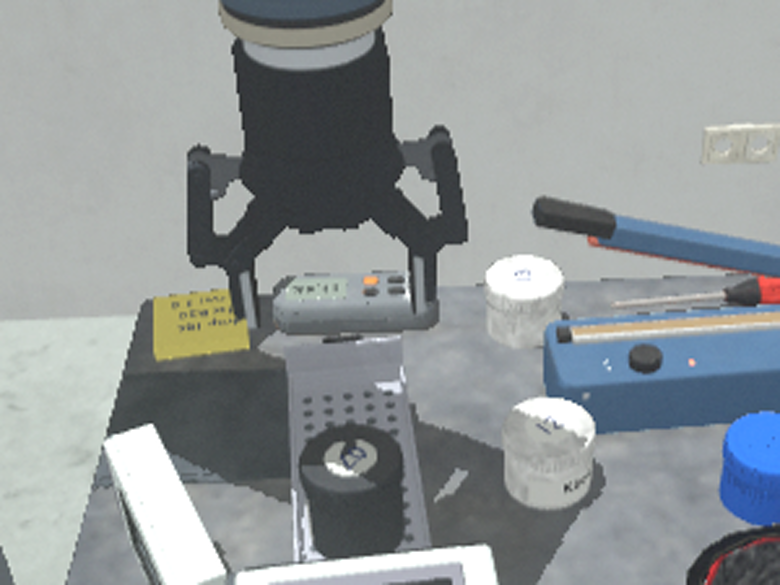

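send_rows([
  {"hand": 1, "tx": -0.003, "ty": -0.001, "tz": 0.04, "rx": 0, "ry": 0, "rz": 0},
  {"hand": 1, "tx": -0.003, "ty": -0.001, "tz": 0.08, "rx": 0, "ry": 0, "rz": 0.4},
  {"hand": 1, "tx": -0.003, "ty": -0.001, "tz": 0.11, "rx": 0, "ry": 0, "rz": 0.4},
  {"hand": 1, "tx": -0.003, "ty": -0.001, "tz": 0.135, "rx": 0, "ry": 0, "rz": 0.4},
  {"hand": 1, "tx": -0.003, "ty": -0.001, "tz": 0.135, "rx": 0, "ry": 0, "rz": 0.4},
  {"hand": 0.6, "tx": -0.003, "ty": -0.001, "tz": 0.135, "rx": 0, "ry": 0, "rz": 0.4},
  {"hand": 0.6, "tx": -0.003, "ty": -0.001, "tz": 0.135, "rx": 0, "ry": 0, "rz": 0.4},
  {"hand": 0.6, "tx": -0.003, "ty": -0.001, "tz": 0.135, "rx": 0, "ry": 0, "rz": 0.4},
  {"hand": 0.6, "tx": -0.003, "ty": -0.001, "tz": 0.135, "rx": 0, "ry": 0, "rz": 0.4},
  {"hand": 0.6, "tx": -0.003, "ty": -0.001, "tz": 0.135, "rx": 0, "ry": 0, "rz": 0.4},
])

```text
t: 2.5
tool_pos: [0.5207, -0.252, 0.0667]
eef_rot: [2.133, 2.304, 0.001]
wrist_force: [-2.5, -1.5, 8.4]
width: 0.0627
```

```bash
python3 - <<'E'
from h import *
tgt([.520,-.250,.065],YC)
q=env.snapshot("side"); crop(q,140,100,440,325,2.6,"b3.png",1.3)
E
```

```text
t 2.5 q6 [-0.53  0.63  1.7  -0.    0.81 -0.61] pos [ 0.5207 -0.252   0.0667] zdir [ 0.002 -0.001 -1.   ] w 0.0627 F [-2.5 -1.5  8.4]
  shift [ 0.0021 -0.0005  0.0017] turn [ 0.1  0.1 -0.2]
```

View pics/b3.png

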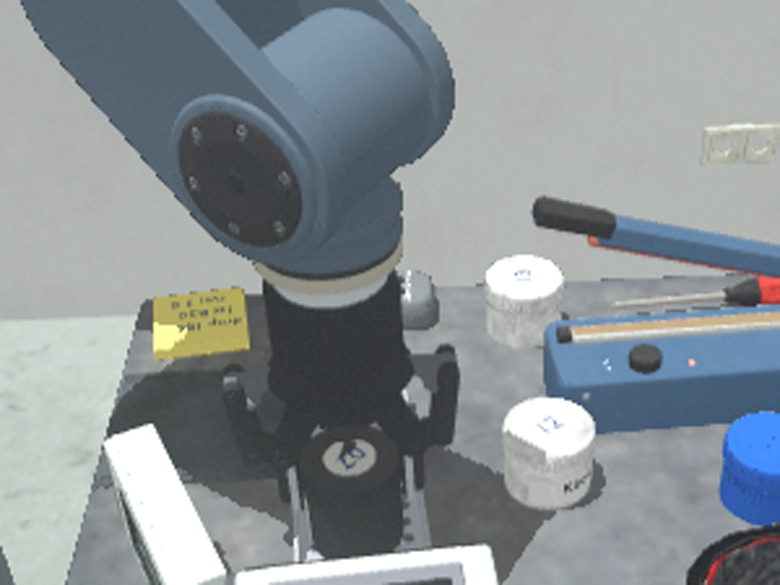

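send_rows([
  {"hand": 0.5, "tx": 0, "ty": 0, "tz": -0.005, "rx": 0, "ry": 0, "rz": 0},
  {"hand": 0.5, "tx": 0, "ty": 0, "tz": -0.03, "rx": 0, "ry": 0, "rz": 0},
  {"hand": 0.5, "tx": 0, "ty": 0, "tz": -0.06, "rx": 0, "ry": 0, "rz": 0},
  {"hand": 0.5, "tx": 0, "ty": 0, "tz": -0.08, "rx": 0, "ry": 0, "rz": 0},
  {"hand": 0.5, "tx": 0, "ty": 0, "tz": -0.09, "rx": 0, "ry": 0, "rz": 0},
  {"hand": 0.5, "tx": 0, "ty": 0, "tz": -0.09, "rx": 0, "ry": 0, "rz": 0},
])

```text
t: 3.15
tool_pos: [0.521, -0.2522, 0.1582]
eef_rot: [2.131, 2.302, 0.002]
wrist_force: [0.0, -0.2, -2.1]
width: 0.0628
```

```bash
python3 - <<'E'
from h import *
tgt([.395,-.106,.155],YC)
E
```

```text
t 3.15 q6 [-0.53  0.5   1.66 -0.    0.98 -0.61] pos [ 0.521  -0.2522  0.1582] zdir [ 0.004 -0.002 -1.   ] w 0.0628 F [ 0.  -0.2 -2.1]
  shift [ 0.1554 -0.1144  0.0024] turn [ 0.2  0.2 -0.2]
```

send_rows([
  {"hand": 0.5, "tx": 0.025, "ty": -0.018, "tz": 0, "rx": 0, "ry": 0, "rz": 0},
  {"hand": 0.5, "tx": 0.06, "ty": -0.044, "tz": 0, "rx": 0, "ry": 0, "rz": 0},
  {"hand": 0.5, "tx": 0.095, "ty": -0.07, "tz": 0, "rx": 0, "ry": 0, "rz": 0},
  {"hand": 0.5, "tx": 0.13, "ty": -0.096, "tz": 0, "rx": 0, "ry": 0, "rz": 0},
  {"hand": 0.5, "tx": 0.15, "ty": -0.11, "tz": 0, "rx": 0, "ry": 0, "rz": 0},
  {"hand": 0.5, "tx": 0.155, "ty": -0.114, "tz": 0, "rx": 0, "ry": 0, "rz": 0},
  {"hand": 0.5, "tx": 0.155, "ty": -0.114, "tz": 0.02, "rx": 0.2, "ry": 0.2, "rz": 0},
  {"hand": 0.5, "tx": 0.155, "ty": -0.114, "tz": 0.05, "rx": 0.2, "ry": 0.2, "rz": 0},
  {"hand": 0.5, "tx": 0.155, "ty": -0.114, "tz": 0.08, "rx": 0.2, "ry": 0.2, "rz": 0},
  {"hand": 0.5, "tx": 0.155, "ty": -0.114, "tz": 0.1, "rx": 0.2, "ry": 0.2, "rz": 0},
])

```text
t: 4.15
tool_pos: [0.3955, -0.1068, 0.0552]
eef_rot: [-2.133, -2.304, -0.0]
wrist_force: [0.0, -0.1, -0.8]
width: 0.0631
```

```bash
python3 - <<'E'
from h import *
tgt([.395,-.106,.047],YC)
E
```

```text
t 4.15 q6 [-0.38  0.44  2.14  0.    0.57 -0.46] pos [ 0.3955 -0.1068  0.0552] zdir [-0.001  0.001 -1.   ] w 0.0631 F [ 0.  -0.1 -0.8]
  shift [ 0.0009 -0.0005  0.0082] turn [-0.1 -0.1 -0.2]
```

send_rows([
  {"hand": 0.5, "tx": 0, "ty": 0, "tz": 0.005, "rx": 0, "ry": 0, "rz": 0},
  {"hand": 0.5, "tx": 0, "ty": 0, "tz": 0.008, "rx": 0, "ry": 0, "rz": 0},
  {"hand": 0.5, "tx": 0, "ty": 0, "tz": 0.009, "rx": 0, "ry": 0, "rz": 0},
  {"hand": 0.5, "tx": 0, "ty": 0, "tz": 0.009, "rx": 0, "ry": 0, "rz": 0},
])

```text
t: 4.55
tool_pos: [0.395, -0.1069, 0.0473]
eef_rot: [-2.132, -2.303, 0.001]
wrist_force: [-10.1, 2.2, 19.6]
width: 0.0629
```

send_rows([
  {"hand": 0.5, "tx": 0, "ty": 0, "tz": -0.001, "rx": 0, "ry": 0, "rz": 0},
  {"hand": 1, "tx": 0, "ty": 0, "tz": -0.001, "rx": 0, "ry": 0, "rz": 0},
  {"hand": 1, "tx": 0, "ty": 0, "tz": -0.001, "rx": 0, "ry": 0, "rz": 0},
  {"hand": 1, "tx": 0, "ty": 0, "tz": -0.001, "rx": 0, "ry": 0, "rz": 0},
  {"hand": 1, "tx": 0, "ty": 0, "tz": -0.02, "rx": 0, "ry": 0, "rz": 0},
  {"hand": 1, "tx": 0, "ty": 0, "tz": -0.06, "rx": 0, "ry": 0, "rz": 0},
  {"hand": 1, "tx": 0, "ty": 0, "tz": -0.1, "rx": 0, "ry": 0, "rz": 0},
  {"hand": 1, "tx": 0, "ty": 0, "tz": -0.13, "rx": 0, "ry": 0, "rz": 0},
  {"hand": 1, "tx": 0, "ty": 0, "tz": -0.14, "rx": 0, "ry": 0, "rz": 0},
])

```text
t: 5.45
tool_pos: [0.3964, -0.1075, 0.1899]
eef_rot: [2.134, 2.305, 0.002]
wrist_force: [1.0, -1.6, -0.7]
width: 0.0851
```

```bash
python3 - <<'E'
from h import *
tgt([.6507,-.1818,.18],YC)
q=env.snapshot("side"); crop(q,140,100,440,325,2.6,"c1.png",1.3)
p=env.snapshot("top"); crop(p,210,180,450,360,3,"c2.png",1.3)
E
```

```text
t 5.45 q6 [-0.38  0.17  2.05  0.    0.93 -0.46] pos [ 0.3964 -0.1075  0.1899] zdir [ 0.001  0.    -1.   ] w 0.0851 F [ 1.  -1.6 -0.7]
  shift [-0.0936  0.2478  0.0102] turn [ 0.1 -0.  -0.2]
```

View pics/c1.png

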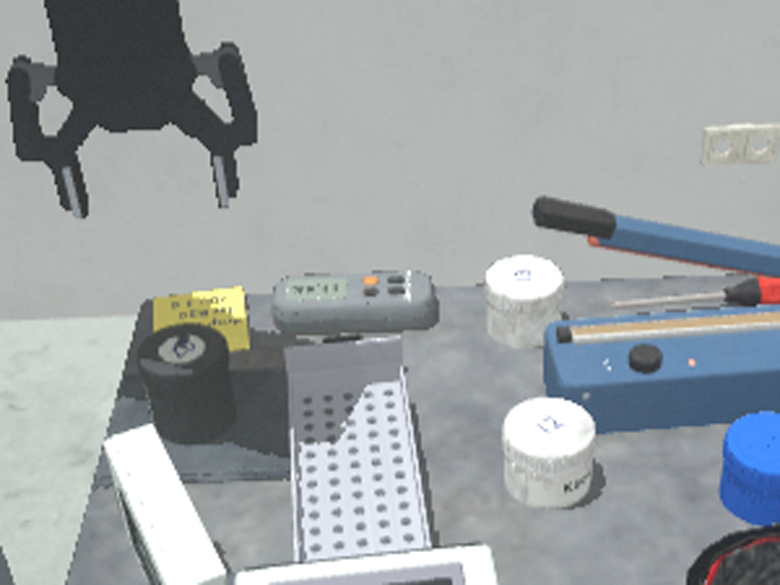

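View pics/c2.png

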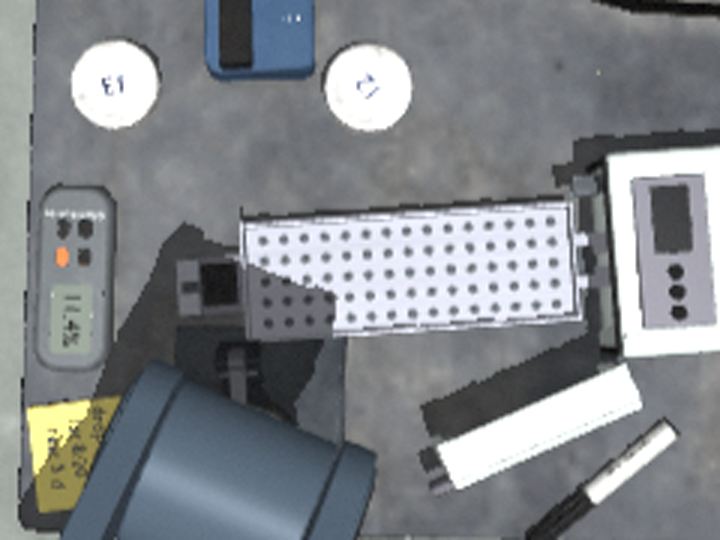

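```bash
python3 - <<'E'
from h import *
p=env.snapshot("top")
g=lambda u,v,z:plane(p,210+u/3,180+v/3,z)
print(g(409,272.5,.026), FL)
a,b,c,d=g(262,240,.026),g(268,323,.026),g(550,222,.026),g(556,305,.026)
print((c-a)/np.linalg.norm(c-a),(d-b)/np.linalg.norm(d-b),g(368,87,.052),g(115,84,.052))
E
```

```text
[ 0.51794791 -0.21494868  0.026     ] [ 0.519  -0.2153  0.026 ]
[ 0.08129806 -0.99668983  0.        ] [ 0.08116724 -0.9967005   0.        ] [ 0.65004167 -0.18234763  0.052     ] [6.48803380e-01 7.69317653e-07 5.20000000e-02]
```

```bash
python3 - <<'E'
from h import *
tgt([.650,-.182,.14],YC)
E
```

```text
t 5.6 q6 [-0.38  0.17  2.05  0.    0.92 -0.46] pos [ 0.3952 -0.1071  0.1867] zdir [-0.003  0.002 -1.   ] w 0.0854 F [ 0.2 -0.  -0.3]
  shift [-0.0943  0.2484  0.0458] turn [-0.2 -0.1 -0.2]
```

send_rows([
  {"hand": 1, "tx": -0.01, "ty": 0.028, "tz": 0, "rx": 0, "ry": 0, "rz": 0},
  {"hand": 1, "tx": -0.026, "ty": 0.07, "tz": 0.01, "rx": 0, "ry": 0, "rz": 0},
  {"hand": 1, "tx": -0.042, "ty": 0.112, "tz": 0.02, "rx": 0, "ry": 0, "rz": 0},
  {"hand": 1, "tx": -0.06, "ty": 0.155, "tz": 0.03, "rx": 0, "ry": 0, "rz": 0},
  {"hand": 1, "tx": -0.076, "ty": 0.2, "tz": 0.04, "rx": 0, "ry": 0, "rz": 0},
  {"hand": 1, "tx": -0.09, "ty": 0.235, "tz": 0.046, "rx": 0, "ry": 0, "rz": 0},
  {"hand": 1, "tx": -0.094, "ty": 0.248, "tz": 0.046, "rx": 0, "ry": 0, "rz": 0},
  {"hand": 1, "tx": -0.094, "ty": 0.248, "tz": 0.046, "rx": 0, "ry": 0, "rz": 0},
])

```text
t: 6.4
tool_pos: [0.6497, -0.1817, 0.1362]
eef_rot: [-2.13, -2.3, 0.003]
wrist_force: [-0.2, -0.3, -1.0]
width: 0.0852
```

```bash
python3 - <<'E'
from h import *
q=env.snapshot("side"); crop(q,140,100,440,325,2.6,"d1.png",1.3)
tgt([.650,-.182,.034],YC)
E
```

```text
t 6.45 q6 [-0.34  0.69  1.38  0.    1.08 -0.42] pos [ 0.6488 -0.1814  0.1368] zdir [-0.007  0.003 -1.   ] w 0.0855 F [-0.7  0.3 -0. ]
  shift [-0.0011  0.0018  0.1028] turn [-0.4 -0.2 -0.2]
```

View pics/d1.png

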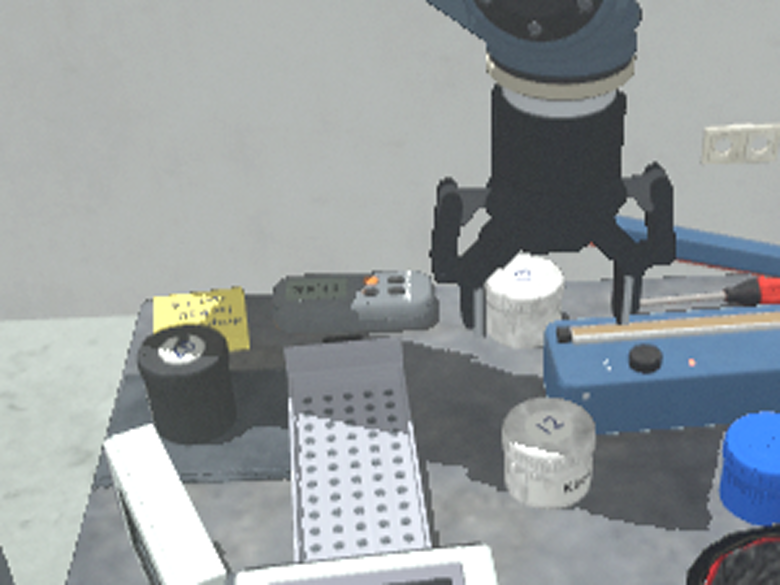

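send_rows([
  {"hand": 1, "tx": -0.001, "ty": 0.002, "tz": 0.03, "rx": 0, "ry": 0, "rz": 0},
  {"hand": 1, "tx": -0.001, "ty": 0.002, "tz": 0.06, "rx": -0.3, "ry": 0, "rz": 0},
  {"hand": 1, "tx": -0.001, "ty": 0.002, "tz": 0.085, "rx": -0.3, "ry": 0, "rz": 0},
  {"hand": 1, "tx": -0.001, "ty": 0.002, "tz": 0.103, "rx": -0.3, "ry": 0, "rz": 0},
  {"hand": 1, "tx": -0.001, "ty": 0.002, "tz": 0.103, "rx": -0.3, "ry": 0, "rz": 0},
  {"hand": 0.5, "tx": -0.001, "ty": 0.002, "tz": 0.103, "rx": -0.3, "ry": 0, "rz": 0},
  {"hand": 0.5, "tx": -0.001, "ty": 0.002, "tz": 0.103, "rx": -0.3, "ry": 0, "rz": 0},
  {"hand": 0.5, "tx": -0.001, "ty": 0.002, "tz": 0.103, "rx": -0.3, "ry": 0, "rz": 0},
  {"hand": 0.5, "tx": -0.001, "ty": 0.002, "tz": 0.103, "rx": -0.3, "ry": 0, "rz": 0},
])

```text
t: 7.35
tool_pos: [0.6511, -0.1823, 0.0358]
eef_rot: [-2.134, -2.305, -0.004]
wrist_force: [-0.9, 0.1, 7.5]
width: 0.0624
```

```bash
python3 - <<'E'
from h import *
tgt([.650,-.182,.034],YC)
P=FL+.045*XC; tgt([P[0],P[1],.14],YC)
E
```

```text
t 7.35 q6 [-0.34  0.82  1.42  0.    0.9  -0.42] pos [ 0.6511 -0.1823  0.0358] zdir [ 0.001  0.003 -1.   ] w 0.0624 F [-0.9  0.1  7.5]
  shift [ 0.0004 -0.0011  0.0018] turn [ 0.1 -0.1 -0.2]
t 7.35 q6 [-0.34  0.82  1.42  0.    0.9  -0.42] pos [ 0.6511 -0.1823  0.0358] zdir [ 0.001  0.003 -1.   ] w 0.0624 F [-0.9  0.1  7.5]
  shift [-0.0675 -0.134  -0.1046] turn [ 0.1 -0.1 -0.2]
```

send_rows([
  {"hand": 0.5, "tx": 0, "ty": 0, "tz": -0.02, "rx": 0, "ry": 0, "rz": 0},
  {"hand": 0.5, "tx": 0, "ty": 0, "tz": -0.06, "rx": 0, "ry": 0, "rz": 0},
  {"hand": 0.5, "tx": 0, "ty": 0, "tz": -0.09, "rx": 0, "ry": 0, "rz": 0},
  {"hand": 0.5, "tx": -0.008, "ty": -0.016, "tz": -0.105, "rx": 0, "ry": 0, "rz": 0},
  {"hand": 0.5, "tx": -0.024, "ty": -0.047, "tz": -0.105, "rx": 0, "ry": 0, "rz": 0},
  {"hand": 0.5, "tx": -0.04, "ty": -0.08, "tz": -0.105, "rx": 0, "ry": 0, "rz": 0},
  {"hand": 0.5, "tx": -0.056, "ty": -0.112, "tz": -0.105, "rx": 0, "ry": 0, "rz": 0},
  {"hand": 0.5, "tx": -0.066, "ty": -0.13, "tz": -0.105, "rx": 0, "ry": 0, "rz": 0},
  {"hand": 0.5, "tx": -0.067, "ty": -0.134, "tz": -0.105, "rx": 0, "ry": 0, "rz": 0},
  {"hand": 0.5, "tx": -0.067, "ty": -0.134, "tz": -0.105, "rx": 0, "ry": 0, "rz": 0},
])

```text
t: 8.35
tool_pos: [0.5226, -0.2598, 0.141]
eef_rot: [2.135, 2.304, 0.005]
wrist_force: [0.2, 0.5, -0.4]
width: 0.0625
```

```bash
python3 - <<'E'
from h import *
P=FL+.045*XC; tgt([P[0],P[1],.063],YC)
E
```

```text
t 8.35 q6 [-0.54  0.53  1.65  0.    0.96 -0.62] pos [ 0.5226 -0.2598  0.141 ] zdir [ 0.002  0.002 -1.   ] w 0.0625 F [ 0.2  0.5 -0.4]
  shift [-0.0005 -0.0002  0.078 ] turn [ 0.1 -0.1 -0.2]
```

send_rows([
  {"hand": 0.5, "tx": 0, "ty": -0.001, "tz": 0.03, "rx": 0, "ry": 0, "rz": 0},
  {"hand": 0.5, "tx": 0, "ty": -0.001, "tz": 0.055, "rx": 0, "ry": 0, "rz": 0},
  {"hand": 0.5, "tx": 0, "ty": -0.001, "tz": 0.07, "rx": 0, "ry": 0, "rz": 0},
  {"hand": 0.5, "tx": 0, "ty": -0.001, "tz": 0.076, "rx": 0, "ry": 0, "rz": 0},
  {"hand": 0.5, "tx": 0, "ty": -0.001, "tz": 0.079, "rx": 0, "ry": 0, "rz": 0},
  {"hand": 0.5, "tx": 0, "ty": -0.001, "tz": 0.079, "rx": 0, "ry": 0, "rz": 0},
])

```text
t: 8.95
tool_pos: [0.5223, -0.2598, 0.0625]
eef_rot: [2.134, 2.304, 0.005]
wrist_force: [-0.1, -0.9, -0.5]
width: 0.0623
```

```bash
python3 - <<'E'
from h import *
q=env.snapshot("side"); crop(q,140,100,440,325,2.6,"e1.png",1.3)
P=FL+.045*XC; tgt([P[0],P[1],.0618],YC)
E
```

```text
t 9.0 q6 [-0.54  0.64  1.69  0.    0.81 -0.62] pos [ 0.5224 -0.2599  0.0628] zdir [ 0.003  0.002 -1.   ] w 0.0624 F [ 0.9 -1.  -1. ]
  shift [-0.0003  0.0002  0.001 ] turn [ 0.2 -0.1 -0.2]
```

View pics/e1.png

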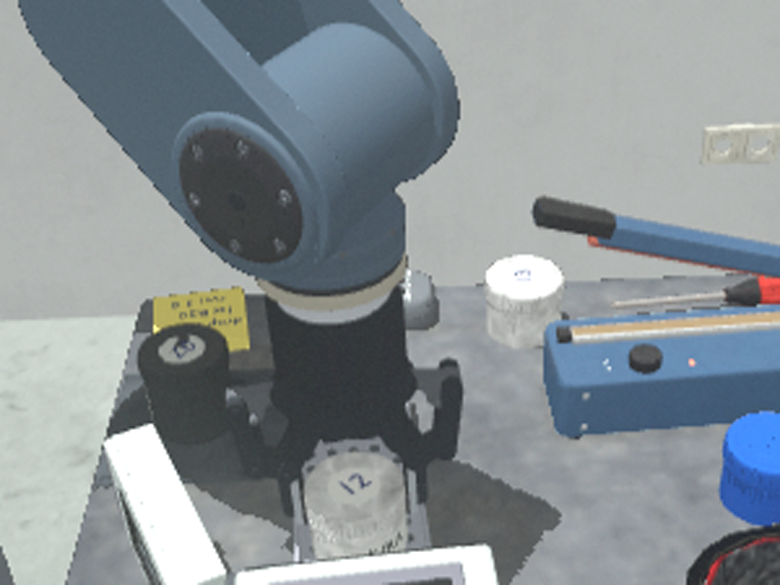

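send_rows([
  {"hand": 0.5, "tx": 0, "ty": 0, "tz": 0.001, "rx": 0, "ry": 0, "rz": 0},
  {"hand": 1, "tx": 0, "ty": 0, "tz": 0.001, "rx": 0, "ry": 0, "rz": 0},
  {"hand": 1, "tx": 0, "ty": 0, "tz": 0.001, "rx": 0, "ry": 0, "rz": 0},
  {"hand": 1, "tx": 0, "ty": 0, "tz": 0.001, "rx": 0, "ry": 0, "rz": 0},
  {"hand": 1, "tx": 0, "ty": 0, "tz": -0.02, "rx": 0, "ry": 0, "rz": 0},
  {"hand": 1, "tx": 0, "ty": 0, "tz": -0.06, "rx": 0, "ry": 0, "rz": 0},
  {"hand": 1, "tx": 0, "ty": 0, "tz": -0.1, "rx": 0, "ry": 0, "rz": 0},
])

```text
t: 9.7
tool_pos: [0.5216, -0.2599, 0.1637]
eef_rot: [2.135, 2.304, 0.005]
wrist_force: [0.7, -1.6, 0.0]
width: 0.0852
```

```bash
python3 - <<'E'
from h import *
p=env.snapshot("top"); crop(p,210,180,450,360,3,"f2.png",1.3)
tgt([.649,.0007,.14],YC)
E
```

```text
t 9.75 q6 [-0.54  0.49  1.63  0.    1.01 -0.62] pos [ 0.5243 -0.2613  0.1708] zdir [ 0.011 -0.003 -1.   ] w 0.0854 F [ 4.8 -2.4  7.7]
  shift [0.2519 0.144  0.0314] turn [ 0.6  0.2 -0.2]
```

View pics/f2.png

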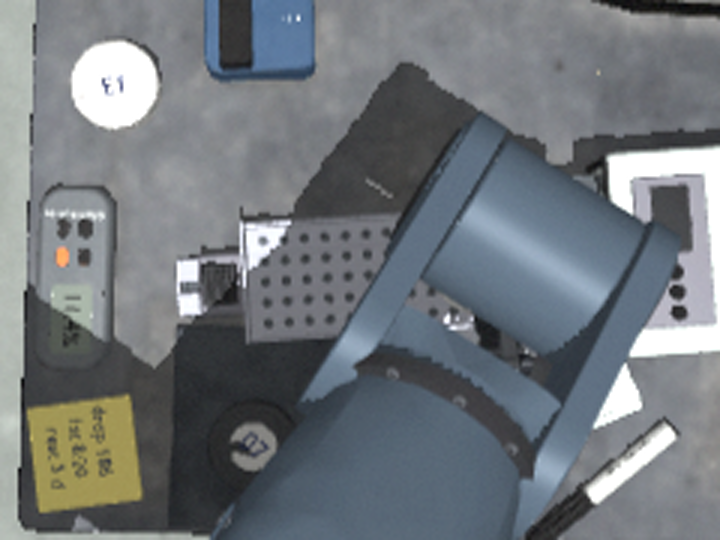

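send_rows([
  {"hand": 1, "tx": 0.03, "ty": 0.0, "tz": -0.02, "rx": 0, "ry": 0, "rz": 0},
  {"hand": 1, "tx": 0.075, "ty": 0.01, "tz": -0.02, "rx": 0, "ry": 0, "rz": 0},
  {"hand": 1, "tx": 0.12, "ty": 0.02, "tz": -0.02, "rx": 0, "ry": 0, "rz": 0},
  {"hand": 1, "tx": 0.165, "ty": 0.04, "tz": -0.02, "rx": 0, "ry": 0, "rz": 0},
  {"hand": 1, "tx": 0.205, "ty": 0.06, "tz": -0.02, "rx": 0, "ry": 0, "rz": 0},
  {"hand": 1, "tx": 0.24, "ty": 0.09, "tz": -0.02, "rx": 0, "ry": 0, "rz": 0},
  {"hand": 1, "tx": 0.252, "ty": 0.125, "tz": -0.015, "rx": 0.4, "ry": 0, "rz": 0},
  {"hand": 1, "tx": 0.252, "ty": 0.144, "tz": 0.0, "rx": 0.4, "ry": 0, "rz": 0},
  {"hand": 1, "tx": 0.252, "ty": 0.144, "tz": 0.03, "rx": 0.4, "ry": 0, "rz": 0},
  {"hand": 1, "tx": 0.252, "ty": 0.144, "tz": 0.03, "rx": 0.4, "ry": 0, "rz": 0},
])

```text
t: 10.75
tool_pos: [0.6471, 0.0011, 0.1374]
eef_rot: [-2.135, -2.305, 0.006]
wrist_force: [-0.0, -0.4, -0.7]
width: 0.0854
```

```bash
python3 - <<'E'
from h import *
q=env.snapshot("side"); crop(q,140,100,440,325,2.6,"g1.png",1.3)
tgt([.649,.0007,.034],YC)
E
```

```text
t 10.8 q6 [-0.07  0.64  1.47 -0.    1.04 -0.14] pos [0.6479 0.0009 0.1398] zdir [-0.    -0.003 -1.   ] w 0.0854 F [ 0.2 -0.4 -0.1]
  shift [0.     0.0012 0.1058] turn [-0.   0.2 -0.2]
```

View pics/g1.png

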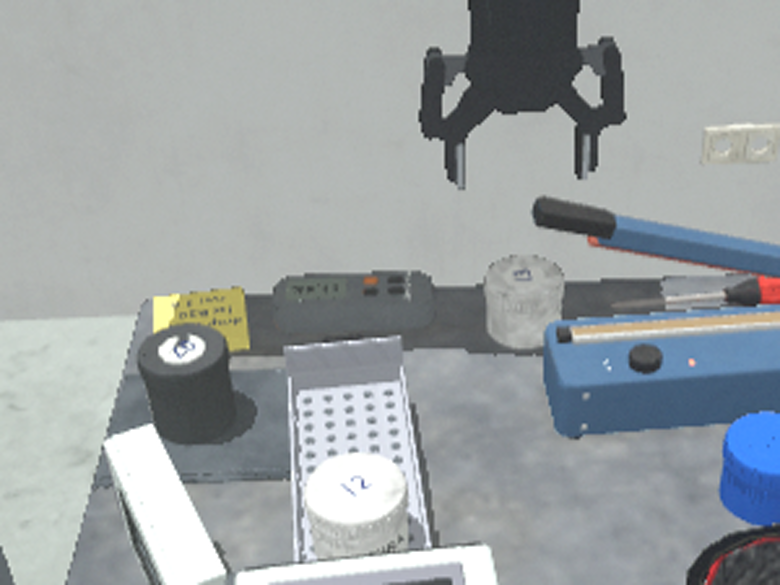

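Tin 12 stands in the rack, tin 13 is unmoved. Descend and grasp.

send_rows([
  {"hand": 1, "tx": 0, "ty": 0.001, "tz": 0.03, "rx": 0, "ry": 0, "rz": 0},
  {"hand": 1, "tx": 0, "ty": 0.001, "tz": 0.06, "rx": 0, "ry": 0, "rz": 0},
  {"hand": 1, "tx": 0, "ty": 0.001, "tz": 0.085, "rx": 0, "ry": 0, "rz": 0},
  {"hand": 1, "tx": 0, "ty": 0.001, "tz": 0.105, "rx": 0, "ry": 0, "rz": 0},
  {"hand": 1, "tx": 0, "ty": 0.001, "tz": 0.106, "rx": 0, "ry": 0, "rz": 0},
  {"hand": 0.5, "tx": 0, "ty": 0.001, "tz": 0.106, "rx": 0, "ry": 0, "rz": 0},
  {"hand": 0.5, "tx": 0, "ty": 0.001, "tz": 0.106, "rx": 0, "ry": 0, "rz": 0},
  {"hand": 0.5, "tx": 0, "ty": 0.001, "tz": 0.106, "rx": 0, "ry": 0, "rz": 0},
  {"hand": 0.5, "tx": 0, "ty": 0.001, "tz": 0.106, "rx": 0, "ry": 0, "rz": 0},
])

```text
t: 11.7
tool_pos: [0.6502, 0.0005, 0.0365]
eef_rot: [2.132, 2.301, -0.0]
wrist_force: [0.7, -0.6, 6.0]
width: 0.0626
```

send_rows([
  {"hand": 0.5, "tx": 0, "ty": 0, "tz": -0.02, "rx": 0, "ry": 0, "rz": 0},
  {"hand": 0.5, "tx": 0, "ty": 0, "tz": -0.06, "rx": 0, "ry": 0, "rz": 0},
  {"hand": 0.5, "tx": 0, "ty": 0, "tz": -0.1, "rx": 0, "ry": 0, "rz": 0},
  {"hand": 0.5, "tx": 0, "ty": 0, "tz": -0.12, "rx": 0, "ry": 0, "rz": 0},
  {"hand": 0.5, "tx": 0, "ty": 0, "tz": -0.12, "rx": 0, "ry": 0, "rz": 0},
])

```text
t: 12.2
tool_pos: [0.6515, 0.0008, 0.1612]
eef_rot: [2.128, 2.297, 0.007]
wrist_force: [0.2, -0.7, -0.9]
width: 0.0623
```

```bash
python3 - <<'E'
from h import *
P=FL-.045*XC; tgt([P[0],P[1],.155],YC)
E
```

```text
t 12.2 q6 [-0.07  0.61  1.45 -0.    1.07 -0.14] pos [0.6515 0.0008 0.1612] zdir [ 0.011 -0.004 -1.   ] w 0.0623 F [ 0.2 -0.7 -0.9]
  shift [-0.1603 -0.1489  0.0054] turn [ 0.6  0.3 -0.2]
```

send_rows([
  {"hand": 0.5, "tx": 0, "ty": -0.03, "tz": 0, "rx": 0, "ry": 0, "rz": 0},
  {"hand": 0.5, "tx": -0.01, "ty": -0.065, "tz": 0, "rx": 0, "ry": 0, "rz": 0},
  {"hand": 0.5, "tx": -0.035, "ty": -0.095, "tz": 0, "rx": 0, "ry": 0, "rz": 0},
  {"hand": 0.5, "tx": -0.07, "ty": -0.12, "tz": 0, "rx": 0, "ry": 0, "rz": 0},
  {"hand": 0.5, "tx": -0.11, "ty": -0.137, "tz": 0, "rx": 0, "ry": 0, "rz": 0},
  {"hand": 0.5, "tx": -0.145, "ty": -0.148, "tz": 0, "rx": 0, "ry": 0, "rz": 0},
  {"hand": 0.5, "tx": -0.16, "ty": -0.149, "tz": 0, "rx": 0.5, "ry": 0.2, "rz": 0},
  {"hand": 0.5, "tx": -0.16, "ty": -0.149, "tz": 0, "rx": 0.5, "ry": 0.2, "rz": 0},
  {"hand": 0.5, "tx": -0.16, "ty": -0.149, "tz": 0.005, "rx": 0.5, "ry": 0.2, "rz": 0},
])

```text
t: 13.1
tool_pos: [0.5155, -0.1696, 0.1553]
eef_rot: [2.134, 2.302, 0.001]
wrist_force: [0.0, 0.4, -1.3]
width: 0.0626
```

```bash
python3 - <<'E'
from h import *
P=FL-.045*XC; tgt([P[0],P[1],.0625],YC)
E
```

```text
t 13.1 q6 [-0.4   0.44  1.75  0.    0.94 -0.48] pos [ 0.5155 -0.1696  0.1553] zdir [ 0.002 -0.001 -1.   ] w 0.0626 F [ 0.   0.4 -1.3]
  shift [-0.0007 -0.0004  0.0928] turn [ 0.1  0.1 -0.2]
```

send_rows([
  {"hand": 0.5, "tx": -0.001, "ty": -0.001, "tz": 0.03, "rx": 0, "ry": 0, "rz": 0},
  {"hand": 0.5, "tx": -0.001, "ty": -0.001, "tz": 0.06, "rx": 0, "ry": 0, "rz": 0},
  {"hand": 0.5, "tx": -0.001, "ty": -0.001, "tz": 0.08, "rx": 0, "ry": 0, "rz": 0},
  {"hand": 0.5, "tx": -0.001, "ty": -0.001, "tz": 0.09, "rx": 0, "ry": 0, "rz": 0},
  {"hand": 0.5, "tx": -0.001, "ty": -0.001, "tz": 0.093, "rx": 0, "ry": 0, "rz": 0},
  {"hand": 0.5, "tx": -0.001, "ty": -0.001, "tz": 0.094, "rx": 0, "ry": 0, "rz": 0},
])

```text
t: 13.7
tool_pos: [0.5145, -0.1701, 0.0623]
eef_rot: [2.133, 2.305, -0.0]
wrist_force: [-14.0, -0.7, 23.9]
width: 0.0622
```

send_rows([
  {"hand": 0.5, "tx": 0, "ty": 0, "tz": 0.001, "rx": 0, "ry": 0, "rz": 0},
  {"hand": 1, "tx": 0, "ty": 0, "tz": 0.001, "rx": 0, "ry": 0, "rz": 0},
  {"hand": 1, "tx": 0, "ty": 0, "tz": 0.001, "rx": 0, "ry": 0, "rz": 0},
  {"hand": 1, "tx": 0, "ty": 0, "tz": 0.001, "rx": 0, "ry": 0, "rz": 0},
  {"hand": 1, "tx": 0, "ty": 0, "tz": -0.02, "rx": 0, "ry": 0, "rz": 0},
  {"hand": 1, "tx": 0, "ty": 0, "tz": -0.06, "rx": 0, "ry": 0, "rz": 0},
  {"hand": 1, "tx": 0, "ty": 0, "tz": -0.1, "rx": 0, "ry": 0, "rz": 0},
  {"hand": 1, "tx": 0, "ty": 0, "tz": -0.1, "rx": 0, "ry": 0, "rz": 0},
])

```text
t: 14.5
tool_pos: [0.5168, -0.1707, 0.1671]
eef_rot: [2.128, 2.299, 0.004]
wrist_force: [1.2, 0.2, 0.5]
width: 0.0854
```

```bash
python3 - <<'E'
from h import *
q=env.snapshot("side"); crop(q,140,100,440,325,2.6,"i1.png",1.3)
p=env.snapshot("top"); crop(p,210,180,450,360,3,"i2.png",1.3)
P=FL-.1375*XC-.003*XC; tgt([P[0],P[1],.09],YC,XC*np.sin(.3)-np.array([0,0,np.cos(.3)]))
E
```

```text
t 14.6 q6 [-0.4   0.43  1.75 -0.    0.96 -0.48] pos [ 0.5147 -0.1699  0.1628] zdir [ 0.002 -0.002 -1.   ] w 0.0857 F [-0.7 -0.1 -0.8]
  shift [0.0951 0.0002 0.0726] turn [  0.1 -17.1  -0.2]
```

View pics/i1.png

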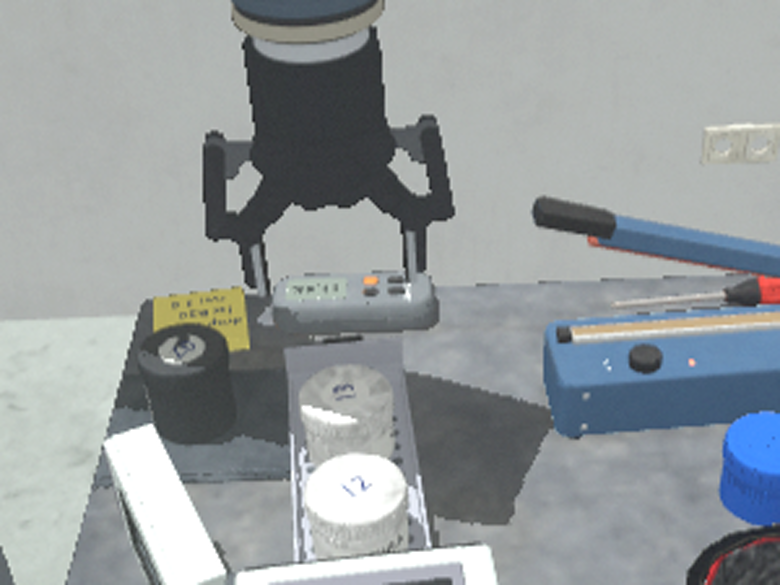

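View pics/i2.png

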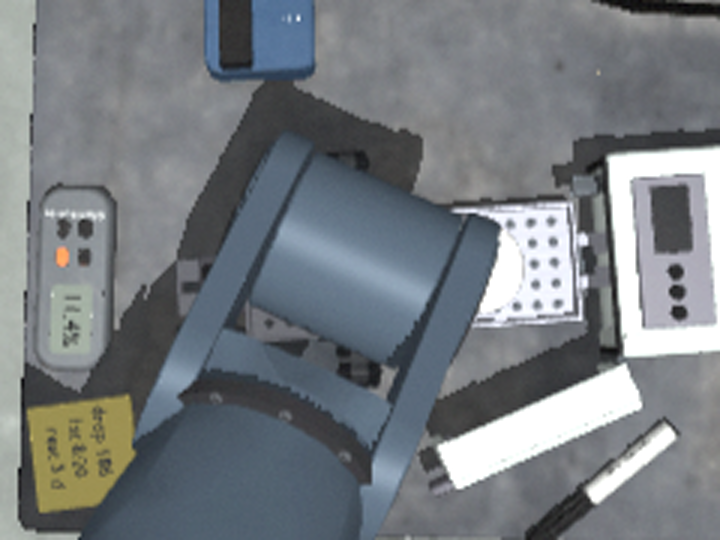

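```bash
python3 - <<'E'
from h import *
P=FL-.1375*XC; tgt([P[0],P[1],.075],YC)
E
```

```text
t 14.6 q6 [-0.4   0.43  1.75 -0.    0.96 -0.48] pos [ 0.5147 -0.1699  0.1628] zdir [ 0.002 -0.002 -1.   ] w 0.0857 F [-0.7 -0.1 -0.8]
  shift [0.0921 0.0002 0.0877] turn [ 0.1  0.1 -0.1]
```

send_rows([
  {"hand": 0, "tx": 0.03, "ty": 0, "tz": 0, "rx": 0, "ry": 0, "rz": 0},
  {"hand": 0, "tx": 0.07, "ty": 0, "tz": 0, "rx": 0, "ry": 0, "rz": 0},
  {"hand": 0, "tx": 0.092, "ty": 0, "tz": 0, "rx": 0, "ry": 0, "rz": 0},
  {"hand": 0, "tx": 0.092, "ty": 0, "tz": 0.03, "rx": 0, "ry": 0, "rz": 0},
  {"hand": 0, "tx": 0.092, "ty": 0, "tz": 0.06, "rx": 0, "ry": 0, "rz": 0},
  {"hand": 0, "tx": 0.092, "ty": 0, "tz": 0.08, "rx": 0, "ry": 0, "rz": 0},
  {"hand": 0, "tx": 0.092, "ty": 0, "tz": 0.085, "rx": 0, "ry": 0, "rz": 0},
  {"hand": 0, "tx": 0.092, "ty": 0, "tz": 0.087, "rx": 0, "ry": 0, "rz": 0},
])

```text
t: 15.4
tool_pos: [0.5073, -0.0782, 0.0747]
eef_rot: [2.133, 2.305, -0.001]
wrist_force: [0.4, -0.3, -0.0]
width: 0.0
```

```bash
python3 - <<'E'
from h import *
P=FL-.1375*XC; tgt([P[0],P[1],.055],YC)
q=env.snapshot("side"); crop(q,140,100,440,325,2.6,"j1.png",1.3)
p=env.snapshot("top"); crop(p,210,180,450,360,3,"j2.png",1.3)
E
```

```text
t 15.4 q6 [-0.24  0.53  1.87 -0.    0.74 -0.32] pos [ 0.5073 -0.0782  0.0747] zdir [ 0.    -0.001 -1.   ] w 0.0 F [ 0.4 -0.3 -0. ]
  shift [-0.0001  0.0007  0.0197] turn [ 0.   0.1 -0.1]
```

View pics/j1.png

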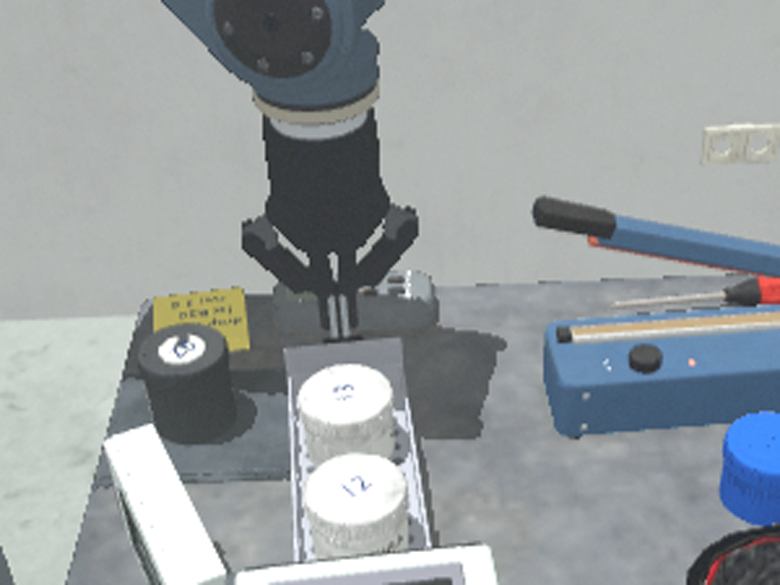

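View pics/j2.png

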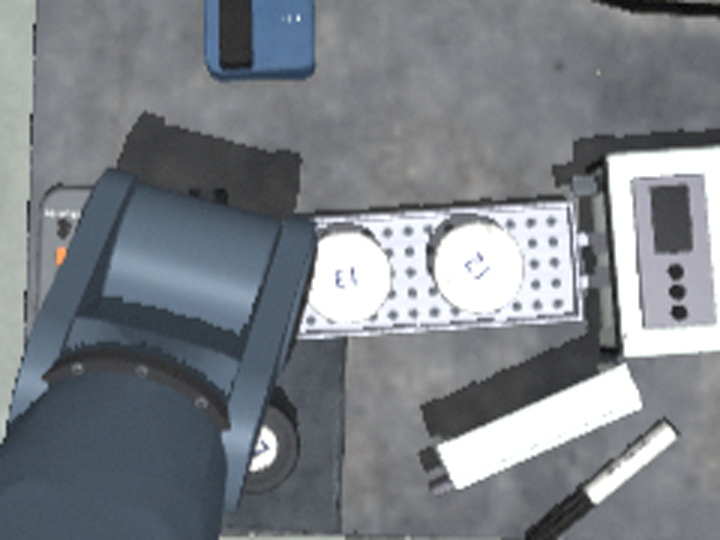

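send_rows([
  {"hand": 0, "tx": 0, "ty": 0, "tz": 0.01, "rx": 0, "ry": 0, "rz": 0},
  {"hand": 0, "tx": 0, "ty": 0, "tz": 0.016, "rx": 0, "ry": 0, "rz": 0},
  {"hand": 0, "tx": 0, "ty": 0, "tz": 0.019, "rx": 0, "ry": 0, "rz": 0},
  {"hand": 0, "tx": 0, "ty": 0, "tz": 0.02, "rx": 0, "ry": 0, "rz": 0},
  {"hand": 0, "tx": 0, "ty": 0, "tz": 0.02, "rx": 0, "ry": 0, "rz": 0},
])

```text
t: 16.0
tool_pos: [0.5083, -0.0785, 0.0561]
eef_rot: [2.132, 2.303, 0.001]
wrist_force: [-0.2, -0.6, 5.5]
width: -0.0001
```

send_rows([
  {"hand": 0, "tx": -0.004, "ty": 0, "tz": 0.001, "rx": 0, "ry": 0, "rz": 0},
  {"hand": 0, "tx": -0.008, "ty": 0, "tz": 0.001, "rx": 0, "ry": 0, "rz": 0},
  {"hand": 0, "tx": -0.012, "ty": 0, "tz": 0.001, "rx": 0, "ry": 0, "rz": 0},
  {"hand": 0, "tx": -0.018, "ty": 0, "tz": 0.001, "rx": 0, "ry": 0, "rz": 0},
  {"hand": 0, "tx": -0.026, "ty": 0, "tz": 0.001, "rx": 0, "ry": 0, "rz": 0},
  {"hand": 0, "tx": -0.034, "ty": 0, "tz": 0.001, "rx": 0, "ry": 0, "rz": 0},
  {"hand": 0, "tx": -0.04, "ty": 0, "tz": 0.001, "rx": 0, "ry": 0, "rz": 0},
  {"hand": 0, "tx": -0.044, "ty": 0, "tz": 0.001, "rx": 0, "ry": 0, "rz": 0},
])

```text
t: 16.8
tool_pos: [0.5121, -0.1228, 0.0556]
eef_rot: [2.131, 2.302, 0.002]
wrist_force: [1.0, 1.4, 4.9]
width: -0.0001
```

```bash
python3 - <<'E'
from h import *
P=FL-.1375*XC; tgt([P[0],P[1],.055],YC)
q=env.snapshot("side"); crop(q,140,100,440,325,2.6,"k1.png",1.3)
p=env.snapshot("top"); crop(p,210,180,450,360,3,"k2.png",1.3)
E
```

```text
t 16.8 q6 [-0.32  0.58  1.85 -0.    0.71 -0.4 ] pos [ 0.5121 -0.1228  0.0556] zdir [ 0.004 -0.002 -1.   ] w -0.0001 F [1.  1.4 4.9]
  shift [ 0.0448 -0.0006  0.0005] turn [ 0.2  0.1 -0.2]
```

View pics/k1.png

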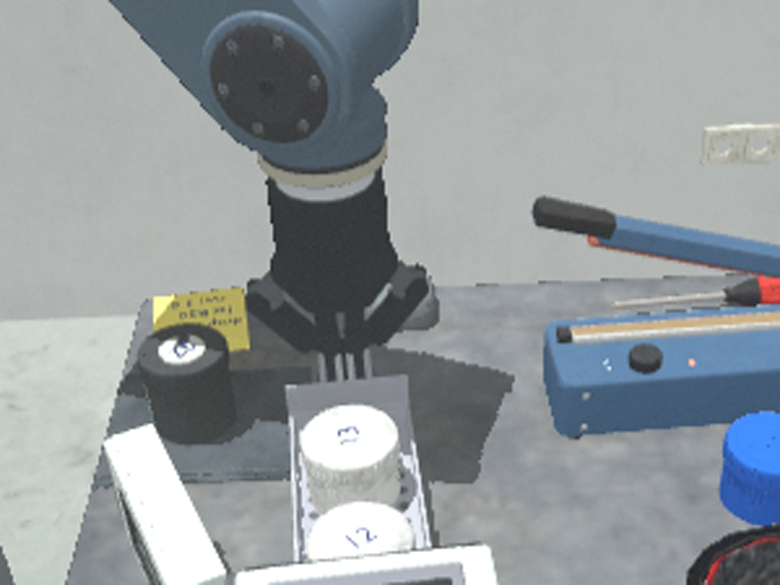

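View pics/k2.png

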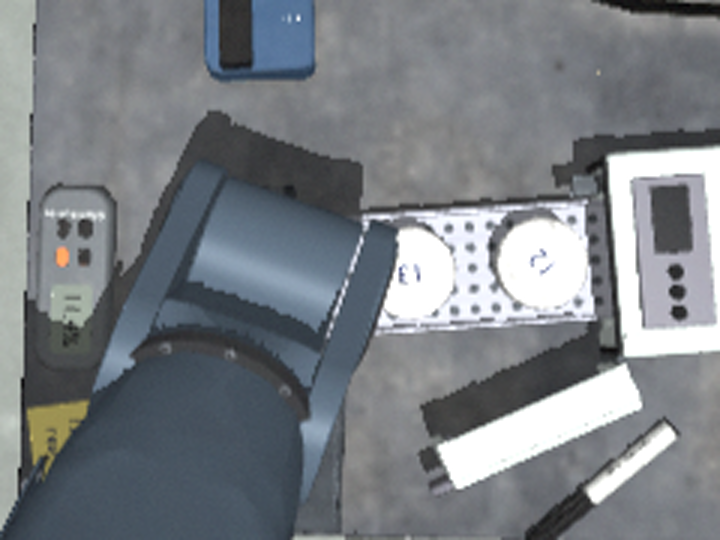

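send_rows([
  {"hand": 0, "tx": -0.005, "ty": 0, "tz": 0, "rx": 0, "ry": 0, "rz": 0},
  {"hand": 0, "tx": -0.012, "ty": 0, "tz": 0, "rx": 0, "ry": 0, "rz": 0},
  {"hand": 0, "tx": -0.02, "ty": 0, "tz": 0, "rx": 0, "ry": 0, "rz": 0},
  {"hand": 0, "tx": -0.03, "ty": 0, "tz": 0, "rx": 0, "ry": 0, "rz": 0},
  {"hand": 0, "tx": -0.04, "ty": 0, "tz": 0, "rx": 0, "ry": 0, "rz": 0},
  {"hand": 0, "tx": -0.05, "ty": 0, "tz": 0, "rx": 0, "ry": 0, "rz": 0},
  {"hand": 0, "tx": -0.06, "ty": 0, "tz": 0, "rx": 0, "ry": 0, "rz": 0},
  {"hand": 0, "tx": -0.07, "ty": 0, "tz": 0, "rx": 0, "ry": 0, "rz": 0},
  {"hand": 0, "tx": -0.076, "ty": 0, "tz": 0, "rx": 0, "ry": 0, "rz": 0},
  {"hand": 0, "tx": -0.08, "ty": 0, "tz": 0, "rx": 0, "ry": 0, "rz": 0},
])

```text
t: 17.9
tool_pos: [0.5184, -0.2035, 0.0559]
eef_rot: [2.132, 2.301, 0.002]
wrist_force: [2.8, 1.2, 4.5]
width: 0.0003
```

```bash
python3 - <<'E'
from h import *
P=FL-.1375*XC+.200*XC; tgt([P[0],P[1],.055],YC)
E
```

```text
t 17.9 q6 [-0.46  0.62  1.77 -0.    0.75 -0.53] pos [ 0.5184 -0.2035  0.0559] zdir [ 0.004 -0.002 -1.   ] w 0.0003 F [2.8 1.2 4.5]
  shift [-0.0743 -0.      0.0011] turn [ 0.2  0.2 -0.2]
```

send_rows([
  {"hand": 0, "tx": -0.005, "ty": 0, "tz": 0, "rx": 0, "ry": 0, "rz": 0},
  {"hand": 0, "tx": -0.012, "ty": 0, "tz": 0, "rx": 0, "ry": 0, "rz": 0},
  {"hand": 0, "tx": -0.02, "ty": 0, "tz": 0, "rx": 0, "ry": 0, "rz": 0},
  {"hand": 0, "tx": -0.03, "ty": 0, "tz": 0, "rx": 0, "ry": 0, "rz": 0},
  {"hand": 0, "tx": -0.04, "ty": 0, "tz": 0, "rx": 0, "ry": 0, "rz": 0},
  {"hand": 0, "tx": -0.05, "ty": 0, "tz": 0, "rx": 0, "ry": 0, "rz": 0},
  {"hand": 0, "tx": -0.056, "ty": 0, "tz": 0, "rx": 0, "ry": 0, "rz": 0},
  {"hand": 0, "tx": -0.06, "ty": 0, "tz": 0, "rx": 0, "ry": 0, "rz": 0},
  {"hand": 0, "tx": -0.062, "ty": 0, "tz": 0, "rx": 0, "ry": 0, "rz": 0},
])

```text
t: 18.8
tool_pos: [0.5231, -0.2657, 0.056]
eef_rot: [2.132, 2.301, 0.002]
wrist_force: [2.7, 1.0, 5.8]
width: -0.0001
```

send_rows([
  {"hand": 0, "tx": 0.004, "ty": 0, "tz": 0, "rx": 0, "ry": 0, "rz": 0},
  {"hand": 0, "tx": 0.005, "ty": 0, "tz": -0.01, "rx": 0, "ry": 0, "rz": 0},
  {"hand": 0, "tx": 0.02, "ty": 0, "tz": -0.04, "rx": 0, "ry": 0, "rz": 0},
  {"hand": 0, "tx": 0.05, "ty": 0, "tz": -0.06, "rx": 0, "ry": 0, "rz": 0},
  {"hand": 0, "tx": 0.08, "ty": 0, "tz": -0.06, "rx": 0, "ry": 0, "rz": 0},
])

```text
t: 19.3
tool_pos: [0.517, -0.1851, 0.1183]
eef_rot: [2.131, 2.299, 0.003]
wrist_force: [0.9, -0.1, -0.6]
width: -0.0003
```

```bash
python3 - <<'E'
from h import *
tgt([.52,-.265,.056],YC)
q=env.snapshot("side"); crop(q,140,100,440,325,2.6,"l1.png",1.3)
p=env.snapshot("top"); crop(p,210,180,450,360,3,"l2.png",1.3)
E
```

```text
t 19.3 q6 [-0.43  0.51  1.76 -0.    0.86 -0.5 ] pos [ 0.517  -0.1851  0.1183] zdir [ 0.006 -0.004 -1.   ] w -0.0003 F [ 0.9 -0.1 -0.6]
  shift [-0.0796 -0.0034  0.0626] turn [ 0.3  0.2 -0.2]
```

View pics/l1.png

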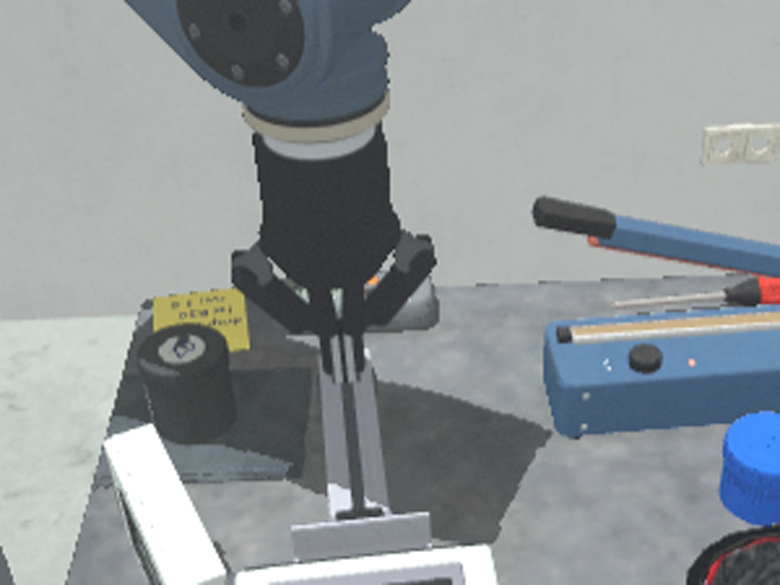

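View pics/l2.png

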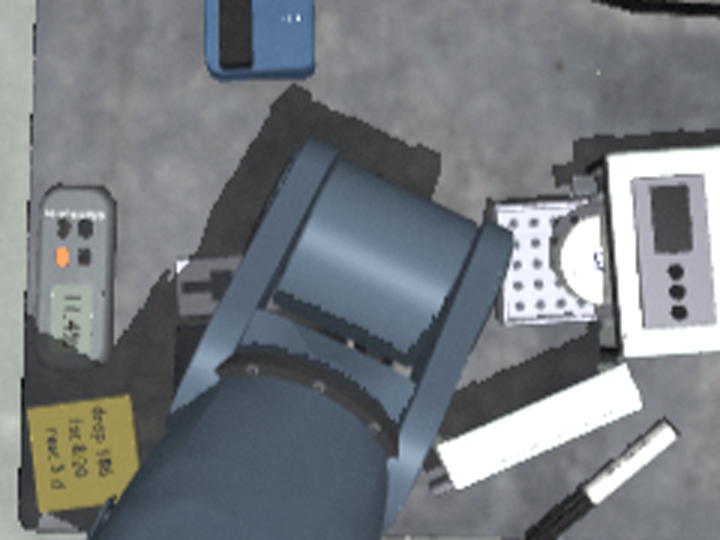

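```bash
cat >> h.py <<'E'
T20=np.radians(20); ZD=XC*np.sin(T20)-np.array([0,0,np.cos(T20)])
def pushpos(d,gap):
    f=FL+(d-.153-gap)*XC; tip=f-.0103*XC; tip[2]=.029; return tip-.011*ZD
E
python3 - <<'E'
from h import *
print(pushpos(.182,.015),pushpos(.265,0))
tgt(pushpos(.182,.025)+[0,0,.04],YC,ZD)
E
```

```text
[ 0.51899502 -0.21523798  0.03933662] [ 0.52683502 -0.31292438  0.03933662]
t 19.4 q6 [-0.43  0.51  1.77 -0.    0.86 -0.5 ] pos [ 0.5157 -0.1827  0.1163] zdir [ 0.003 -0.001 -1.   ] w -0.0 F [-0.1 -1.3 -0.6]
  shift [-0.0227  0.0006  0.037 ] turn [  0.1 -19.9  -0.1]
```

send_rows([
  {"hand": 0, "tx": 0, "ty": 0, "tz": 0, "rx": 0, "ry": -5, "rz": 0},
  {"hand": 0, "tx": -0.004, "ty": 0.001, "tz": 0.005, "rx": 0, "ry": -10, "rz": 0},
  {"hand": 0, "tx": -0.01, "ty": 0.001, "tz": 0.015, "rx": 0, "ry": -15, "rz": 0},
  {"hand": 0, "tx": -0.018, "ty": 0.001, "tz": 0.03, "rx": 0, "ry": -20, "rz": 0},
  {"hand": 0, "tx": -0.023, "ty": 0.001, "tz": 0.037, "rx": 0, "ry": -20, "rz": 0},
  {"hand": 0, "tx": -0.023, "ty": 0.001, "tz": 0.037, "rx": 0, "ry": -20, "rz": 0},
])

```text
t: 20.0
tool_pos: [0.5178, -0.2058, 0.0783]
eef_rot: [1.945, 2.106, -0.342]
wrist_force: [1.2, 0.4, -0.4]
width: -0.0001
```

```bash
python3 - <<'E'
from h import *
tgt(pushpos(.182,.02),YC,ZD)
tgt(pushpos(.182,.0),YC,ZD)
q=env.snapshot("side"); crop(q,140,100,440,325,2.6,"m1.png",1.3)
E
```

```text
t 20.0 q6 [-0.32  0.57  1.85 -0.54  0.66  0.02] pos [ 0.5178 -0.2058  0.0783] zdir [ 0.026 -0.34  -0.94 ] w -0.0001 F [ 1.2  0.4 -0.4]
  shift [0.009  0.0004 0.0382] turn [-0.1 -0.1 -0.1]
t 20.0 q6 [-0.32  0.57  1.85 -0.54  0.66  0.02] pos [ 0.5178 -0.2058  0.0783] zdir [ 0.026 -0.34  -0.94 ] w -0.0001 F [ 1.2  0.4 -0.4]
  shift [-0.0098  0.0004  0.045 ] turn [-0.1 -0.1 -0.1]
```

View pics/m1.png

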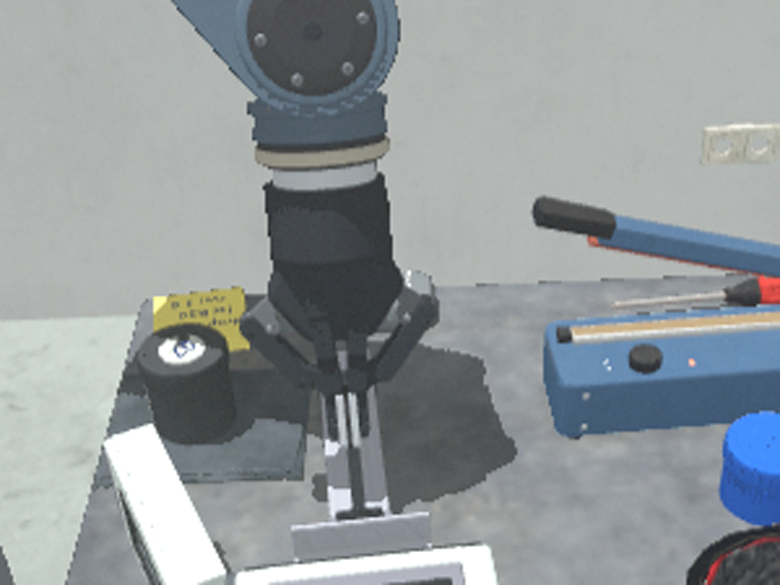

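send_rows([
  {"hand": 0, "tx": 0.009, "ty": 0, "tz": 0.018, "rx": 0, "ry": 0, "rz": 0},
  {"hand": 0, "tx": 0.009, "ty": 0, "tz": 0.033, "rx": 0, "ry": 0, "rz": 0},
  {"hand": 0, "tx": 0.009, "ty": 0, "tz": 0.038, "rx": 0, "ry": 0, "rz": 0},
  {"hand": 0, "tx": 0, "ty": 0, "tz": 0.0413, "rx": 0, "ry": 0, "rz": 0},
  {"hand": 0, "tx": -0.009, "ty": 0, "tz": 0.0446, "rx": 0, "ry": 0, "rz": 0},
  {"hand": 0, "tx": -0.018, "ty": 0, "tz": 0.0478, "rx": 0, "ry": 0, "rz": 0},
  {"hand": 0, "tx": -0.027, "ty": 0, "tz": 0.0511, "rx": 0, "ry": 0, "rz": 0},
  {"hand": 0, "tx": -0.036, "ty": 0, "tz": 0.0544, "rx": 0, "ry": 0, "rz": 0},
  {"hand": 0, "tx": -0.042, "ty": 0, "tz": 0.0566, "rx": 0, "ry": 0, "rz": 0},
  {"hand": 0, "tx": -0.048, "ty": 0, "tz": 0.0588, "rx": 0, "ry": 0, "rz": 0},
])

```text
t: 21.05
tool_pos: [0.5237, -0.2716, 0.0405]
eef_rot: [1.945, 2.103, -0.341]
wrist_force: [1.6, 3.3, 3.2]
width: -0.0002
```

```bash
python3 - <<'E'
from h import *
tgt(pushpos(.265,.0),YC,ZD)
q=env.snapshot("side"); crop(q,140,100,440,325,2.6,"n1.png",1.3)
E
```

```text
t 21.05 q6 [-0.43  0.66  1.79 -0.57  0.59 -0.05] pos [ 0.5237 -0.2716  0.0405] zdir [ 0.028 -0.34  -0.94 ] w -0.0002 F [1.6 3.3 3.2]
  shift [-0.0385 -0.0001  0.0152] turn [ 0.1 -0.  -0.1]
```

View pics/n1.png

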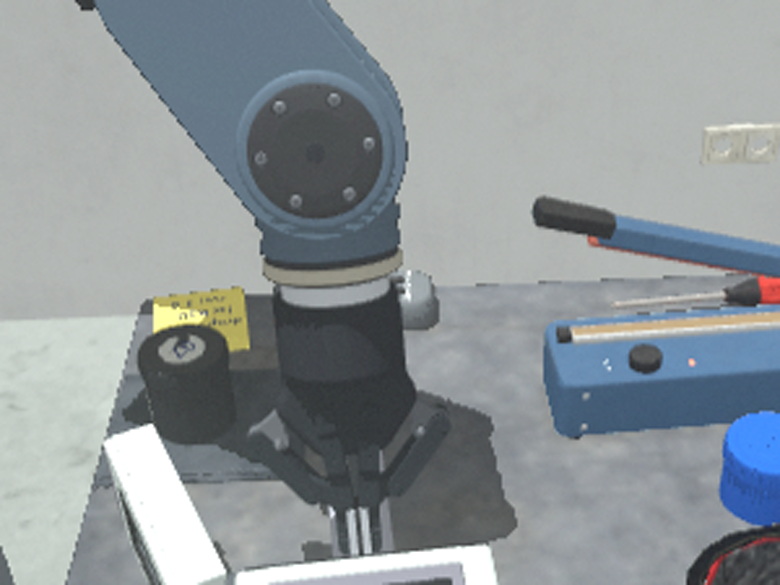

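send_rows([
  {"hand": 0, "tx": -0.006, "ty": 0, "tz": 0.002, "rx": 0, "ry": 0, "rz": 0},
  {"hand": 0, "tx": -0.012, "ty": 0, "tz": 0.004, "rx": 0, "ry": 0, "rz": 0},
  {"hand": 0, "tx": -0.018, "ty": 0, "tz": 0.0065, "rx": 0, "ry": 0, "rz": 0},
  {"hand": 0, "tx": -0.023, "ty": 0, "tz": 0.008, "rx": 0, "ry": 0, "rz": 0},
  {"hand": 0, "tx": -0.027, "ty": 0, "tz": 0.0098, "rx": 0, "ry": 0, "rz": 0},
  {"hand": 0, "tx": -0.031, "ty": 0, "tz": 0.0113, "rx": 0, "ry": 0, "rz": 0},
  {"hand": 0, "tx": -0.034, "ty": 0, "tz": 0.0125, "rx": 0, "ry": 0, "rz": 0},
])

```text
t: 21.8
tool_pos: [0.5265, -0.3089, 0.0404]
eef_rot: [1.946, 2.103, -0.342]
wrist_force: [0.1, 1.9, 0.3]
width: -0.0
```

```bash
python3 - <<'E'
from h import *
tgt(pushpos(.265,.0),YC,ZD)
E
```

```text
t 21.8 q6 [-0.49  0.68  1.75 -0.54  0.59 -0.13] pos [ 0.5265 -0.3089  0.0404] zdir [ 0.028 -0.341 -0.94 ] w -0.0 F [0.1 1.9 0.3]
  shift [-0.0034  0.      0.0024] turn [ 0.  -0.  -0.2]
```

send_rows([
  {"hand": 0, "tx": -0.001, "ty": 0, "tz": 0.0005, "rx": 0, "ry": 0, "rz": 0},
  {"hand": 0, "tx": -0.002, "ty": 0, "tz": 0.0008, "rx": 0, "ry": 0, "rz": 0},
  {"hand": 0, "tx": -0.003, "ty": 0, "tz": 0.0011, "rx": 0, "ry": 0, "rz": 0},
  {"hand": 0, "tx": -0.004, "ty": 0, "tz": 0.0015, "rx": 0, "ry": 0, "rz": 0},
])

```text
t: 22.2
tool_pos: [0.5268, -0.3132, 0.0404]
eef_rot: [1.946, 2.103, -0.342]
wrist_force: [-1.1, 0.7, -0.2]
width: 0.0002
```

send_rows([
  {"hand": 0, "tx": -0.001, "ty": 0, "tz": 0.0005, "rx": 0, "ry": 0, "rz": 0},
  {"hand": 0, "tx": -0.002, "ty": 0, "tz": 0.0008, "rx": 0, "ry": 0, "rz": 0},
  {"hand": 0, "tx": -0.003, "ty": 0, "tz": 0.001, "rx": 0, "ry": 0, "rz": 0},
])

```text
t: 22.5
tool_pos: [0.5269, -0.315, 0.0402]
eef_rot: [1.947, 2.104, -0.34]
wrist_force: [-0.9, 20.9, 7.0]
width: 0.0003
```

send_rows([
  {"hand": 0, "tx": 0.01, "ty": 0, "tz": -0.004, "rx": 0, "ry": 0, "rz": 0},
  {"hand": 0, "tx": 0.03, "ty": 0, "tz": -0.012, "rx": 0, "ry": 0, "rz": 0},
  {"hand": 0, "tx": 0.04, "ty": 0, "tz": -0.05, "rx": 0, "ry": 0, "rz": 0},
  {"hand": 0, "tx": 0.04, "ty": 0, "tz": -0.1, "rx": 0, "ry": 5, "rz": 0},
  {"hand": 0, "tx": 0.06, "ty": 0, "tz": -0.13, "rx": 0, "ry": 10, "rz": 0},
  {"hand": 0, "tx": 0.1, "ty": 0, "tz": -0.16, "rx": 0, "ry": 15, "rz": 0},
  {"hand": 0, "tx": 0.14, "ty": 0, "tz": -0.18, "rx": 0, "ry": 20, "rz": 0},
])

```text
t: 23.2
tool_pos: [0.5121, -0.1211, 0.1639]
eef_rot: [-2.133, -2.305, -0.009]
wrist_force: [0.6, 0.1, 0.3]
width: -0.0001
```

```bash
python3 - <<'E'
from h import *
tgt([.52,-.265,.056],YC)
q=env.snapshot("side"); crop(q,140,180,440,405,2.6,"o1.png",1.3)
p=env.snapshot("top"); crop(p,330,200,470,360,3.7,"o2.png",1.5)
for u,v in[(355,330),(419,301),(424,313.5),(363,343)]: print(plane(p,u,v,.112).round(4))
E
```

```text
t 23.2 q6 [-0.32  0.41  1.79  0.01  0.95 -0.4 ] pos [ 0.5121 -0.1211  0.1639] zdir [ 0.003  0.004 -1.   ] w -0.0001 F [0.6 0.1 0.3]
  shift [-0.1445 -0.0036  0.1072] turn [ 0.2 -0.2 -0.1]
[ 0.3962 -0.2307  0.112 ]
[ 0.4571 -0.3601  0.112 ]
[ 0.4321 -0.3703  0.112 ]
[ 0.3705 -0.2472  0.112 ]
```

View pics/o1.png

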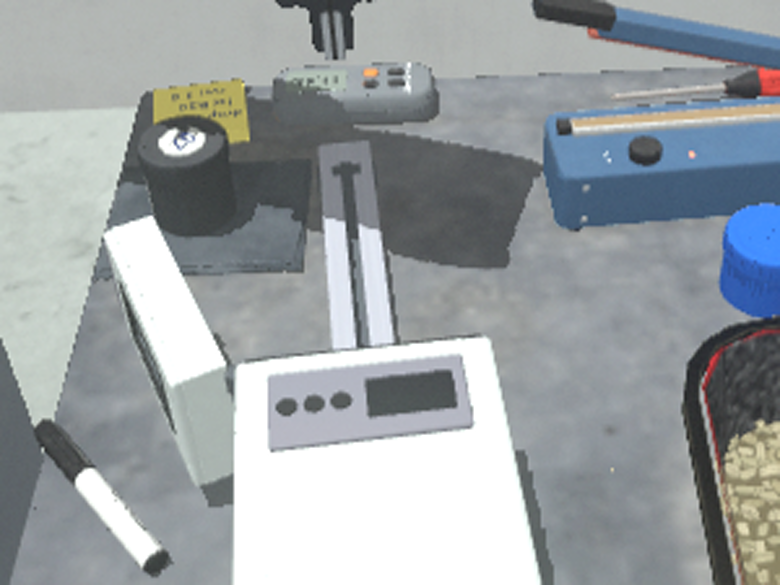

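View pics/o2.png

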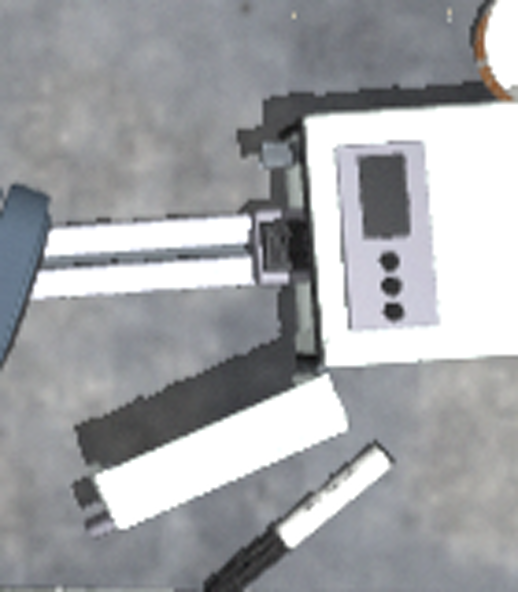

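```bash
python3 - <<'E'
from h import *
p=env.snapshot("top")
f=p["frame"]; O=FL+.136*XC
for v in (258,262,267,272): print([int(x) for x in f[v,394:414].mean(axis=1)])
for u,v,z in [(330+252/3.7,200+250/3.7,.04),(330+275/3.7,200+247/3.7,.05),(330+275/3.7,200+247/3.7,.046)]:
    X=plane(p,u,v,z); print(X.round(4),((X-O)@XC).round(4),((X-O)@YC).round(4))
crop(p,385,245,425,290,13,"o3.png",1.5)
E
```

```text
[126, 128, 141, 98, 56, 119, 137, 140, 138, 138, 122, 116, 58, 59, 57, 56, 59, 60, 38, 44]
[187, 188, 184, 87, 58, 104, 51, 41, 59, 58, 45, 46, 45, 49, 30, 21, 20, 23, 26, 37]
[94, 93, 64, 43, 51, 85, 132, 30, 67, 46, 52, 48, 54, 46, 20, 23, 21, 21, 29, 32]
[194, 194, 191, 188, 82, 57, 111, 41, 61, 62, 60, 65, 69, 67, 61, 30, 28, 28, 29, 32]
[ 0.5267 -0.3261  0.04  ] -0.0249 -0.0012
[ 0.5284 -0.3382  0.05  ] -0.0128 -0.0005
[ 0.5285 -0.3387  0.046 ] -0.0122 -0.0004
```

View pics/o3.png

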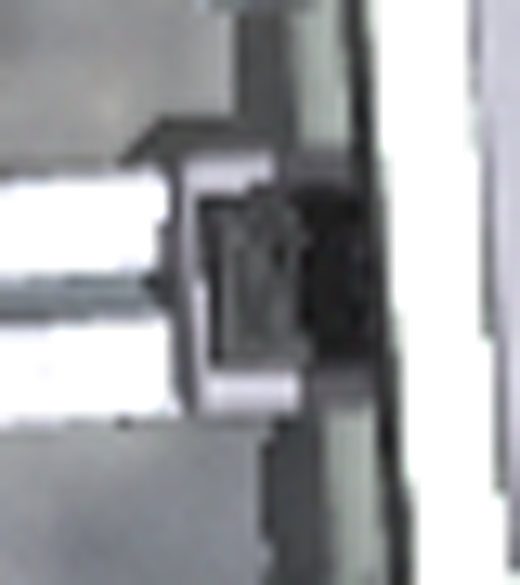

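```bash
python3 - <<'E'
from h import *
O=FL+.136*XC;P=O-.0095*XC; 
tgt([P[0],P[1],.10],YC,ZD)
E
```

```text
t 23.35 q6 [-0.32  0.41  1.79  0.    0.94 -0.4 ] pos [ 0.5117 -0.1216  0.1624] zdir [ 0.001  0.001 -1.   ] w 0.0001 F [ 0.7 -0.1  0.5]
  shift [-2.206e-01 -2.000e-04  6.210e-02] turn [  0.1 -20.1  -0.1]
```

```bash
python3 - <<'E'
from h import *
O=FL+.136*XC;P=O-.0095*XC; 
tgt(list((O-.05*XC)[:2])+[.08],YC,ZD)
E
```

```text
t 23.35 q6 [-0.32  0.41  1.79  0.    0.94 -0.4 ] pos [ 0.5117 -0.1216  0.1624] zdir [ 0.001  0.001 -1.   ] w 0.0001 F [ 0.7 -0.1  0.5]
  shift [-0.1801 -0.0002  0.0821] turn [  0.1 -20.1  -0.1]
```

send_rows([
  {"hand": 0, "tx": -0.03, "ty": 0, "tz": 0, "rx": 0, "ry": -5, "rz": 0},
  {"hand": 0, "tx": -0.07, "ty": 0, "tz": 0, "rx": 0, "ry": -10, "rz": 0},
  {"hand": 0, "tx": -0.11, "ty": 0, "tz": 0.01, "rx": 0, "ry": -15, "rz": 0},
  {"hand": 0, "tx": -0.15, "ty": 0, "tz": 0.03, "rx": 0, "ry": -20, "rz": 0},
  {"hand": 0, "tx": -0.175, "ty": 0, "tz": 0.06, "rx": 0, "ry": -20, "rz": 0},
  {"hand": 0, "tx": -0.18, "ty": 0, "tz": 0.082, "rx": 0, "ry": -20, "rz": 0},
  {"hand": 0, "tx": -0.18, "ty": 0, "tz": 0.082, "rx": 0, "ry": -20, "rz": 0},
])

```text
t: 24.05
tool_pos: [0.5242, -0.3016, 0.0769]
eef_rot: [1.948, 2.107, -0.344]
wrist_force: [-0.6, 0.5, 0.3]
width: -0.0002
```

```bash
python3 - <<'E'
from h import *
O=FL+.136*XC;P=O-.0095*XC; 
tgt(list((O-.02*XC)[:2])+[.068],YC,ZD)
tgt(list((O-.0095*XC)[:2])+[.066],YC,ZD)
tgt(list((O-.0095*XC)[:2])+[.0625],YC,ZD)
E
```

```text
t 24.05 q6 [-0.48  0.62  1.75 -0.5   0.65 -0.18] pos [ 0.5242 -0.3016  0.0769] zdir [ 0.023 -0.338 -0.941] w -0.0002 F [-0.6  0.5  0.3]
  shift [-0.0248  0.0018  0.0184] turn [-0.2 -0.2 -0.1]
t 24.05 q6 [-0.48  0.62  1.75 -0.5   0.65 -0.18] pos [ 0.5242 -0.3016  0.0769] zdir [ 0.023 -0.338 -0.941] w -0.0002 F [-0.6  0.5  0.3]
  shift [-0.034   0.0018  0.0238] turn [-0.2 -0.2 -0.1]
t 24.05 q6 [-0.48  0.62  1.75 -0.5   0.65 -0.18] pos [ 0.5242 -0.3016  0.0769] zdir [ 0.023 -0.338 -0.941] w -0.0002 F [-0.6  0.5  0.3]
  shift [-0.0329  0.0019  0.0271] turn [-0.2 -0.2 -0.1]
```

send_rows([
  {"hand": 0, "tx": -0.012, "ty": 0.002, "tz": 0.009, "rx": 0, "ry": 0, "rz": 0},
  {"hand": 0, "tx": -0.025, "ty": 0.002, "tz": 0.018, "rx": 0, "ry": 0, "rz": 0},
  {"hand": 0, "tx": -0.034, "ty": 0.002, "tz": 0.023, "rx": 0, "ry": 0, "rz": 0},
  {"hand": 0, "tx": -0.034, "ty": 0.002, "tz": 0.0235, "rx": 0, "ry": 0, "rz": 0},
])

```text
t: 24.45
tool_pos: [0.5294, -0.3429, 0.0668]
eef_rot: [1.949, 2.105, -0.344]
wrist_force: [0.5, -0.4, 0.3]
width: -0.0001
```

```bash
python3 - <<'E'
from h import *
O=FL+.136*XC;P=O-.0095*XC; 
tgt(list((O-.0095*XC)[:2])+[.0625],YC,ZD)
E
```

```text
t 24.45 q6 [-0.54  0.66  1.69 -0.48  0.64 -0.24] pos [ 0.5294 -0.3429  0.0668] zdir [ 0.024 -0.339 -0.941] w -0.0001 F [ 0.5 -0.4  0.3]
  shift [ 0.0029 -0.0002  0.0035] turn [-0.2 -0.1 -0.1]
```

send_rows([
  {"hand": 0, "tx": 0.0015, "ty": 0, "tz": 0.0015, "rx": 0, "ry": 0, "rz": 0},
  {"hand": 0, "tx": 0.0025, "ty": 0, "tz": 0.003, "rx": 0, "ry": 0, "rz": 0},
  {"hand": 0, "tx": 0.0025, "ty": 0, "tz": 0.0035, "rx": 0, "ry": 0, "rz": 0},
  {"hand": 0, "tx": 0.0025, "ty": 0, "tz": 0.0035, "rx": 0, "ry": 0, "rz": 0},
])

```text
t: 24.85
tool_pos: [0.5295, -0.3414, 0.0629]
eef_rot: [1.948, 2.106, -0.344]
wrist_force: [-1.0, 1.4, 4.3]
width: -0.0
```

send_rows([
  {"hand": 0, "tx": -0.002, "ty": 0, "tz": -0.004, "rx": 0, "ry": 0, "rz": 0},
  {"hand": 0, "tx": 0.01, "ty": 0, "tz": -0.01, "rx": 0, "ry": 0, "rz": 0},
  {"hand": 0, "tx": 0.035, "ty": 0, "tz": -0.025, "rx": 0, "ry": 0, "rz": 0},
  {"hand": 0, "tx": 0.05, "ty": 0, "tz": -0.06, "rx": 0, "ry": 5, "rz": 0},
  {"hand": 0, "tx": 0.05, "ty": 0, "tz": -0.1, "rx": 0, "ry": 10, "rz": 0},
  {"hand": 0, "tx": 0.05, "ty": 0, "tz": -0.14, "rx": 0, "ry": 15, "rz": 0},
  {"hand": 0, "tx": 0.05, "ty": 0, "tz": -0.17, "rx": 0, "ry": 20, "rz": 0},
  {"hand": 0, "tx": 0.05, "ty": 0, "tz": -0.17, "rx": 0, "ry": 20, "rz": 0},
])

```text
t: 25.65
tool_pos: [0.5231, -0.2369, 0.21]
eef_rot: [2.133, 2.304, 0.006]
wrist_force: [-0.2, -0.1, -0.8]
width: 0.0
```

```bash
cat >> h.py <<'E'
O=FL+.136*XC; H=O-.070*YC
def dd(th):
    c,s=np.cos(th),np.sin(th); rot=lambda v:np.array([c*v[0]-s*v[1],s*v[0]+c*v[1],0])
    return rot(YC),rot(-XC)
def dpos(th,gap=0.,r=.115,z=.071):
    d,n=dd(th); P=H+r*d+(.036+.011+gap)*n; P[2]=z; return P
def tgt2(pos,jaw):  # keep jaw sign given (no half turn)
    s=env.sense(); R0=R.from_rotvec(s["eef_rot"]); z=np.array([0,0,-1.]); y=np.asarray(jaw)/np.linalg.norm(jaw)
    T=R.from_matrix(np.c_[np.cross(y,z),y,z]); return R0.inv().apply(np.asarray(pos)-s["tool_pos"]).round(4), np.degrees((R0.inv()*T).as_rotvec()).round(1)
E
python3 - <<'E'
from h import *
s=env.sense(); M=R.from_rotvec(s["eef_rot"]).as_matrix(); print(s["t"],s["tool_pos"].round(3),s["q"].round(2),"tool y",M[:,1].round(3))
print(H,dpos(1.93),dpos(1.93,.02))
d,n=dd(1.93)
print(tgt2(dpos(1.93,.02,z=.2),d))
p=env.snapshot("top"); crop(p,330,200,470,360,3.7,"p2.png",1.5)
for u,v in[(330+380/3.7,200+455/3.7),(330+210/3.7,200+590/3.7)]: print(plane(p,u,v,.01).round(3))
f=p["frame"]; m=np.zeros(f.shape[:2],np.uint8); m[298:350,340:430]=(f[298:350,340:430].min(axis=2)>200)
cn=max(cv2.findContours(m,0,2)[0],key=cv2.contourArea); b=cv2.minAreaRect(cn); print(b)
pts=[plane(p,u,v,.112) for u,v in cv2.boxPoints(b)]; print(np.round(pts,4))
for i in range(4): print(np.linalg.norm(pts[i]-pts[i-1]).round(4),np.degrees(np.arctan2(*(pts[i]-pts[i-1])[[1,0]])).round(1))
E
```

```text
25.65 [ 0.523 -0.237  0.21 ] [-0.51  0.43  1.62  0.    1.09 -0.59] tool y [0.997 0.077 0.004]
[ 0.460104  -0.3564648  0.026    ] [ 0.36865694 -0.27237203  0.071     ] [ 0.35055577 -0.28087799  0.071     ]
(array([-0.0306, -0.1755,  0.0094]), array([ 2.000e-01,  1.000e-01, -1.108e+02]))
[ 0.408 -0.406  0.01 ]
[ 0.327 -0.307  0.01 ]
((406.4827575683594, 314.2930603027344), (14.575016021728516, 31.11962890625), 66.80140686035156)
[[ 0.4303 -0.2999  0.112 ]
 [ 0.4561 -0.3579  0.112 ]
 [ 0.4293 -0.3696  0.112 ]
 [ 0.4036 -0.3118  0.112 ]]
0.0292 23.9
0.0635 -66.0
0.0293 -156.3
0.0633 114.0
```

View pics/p2.png

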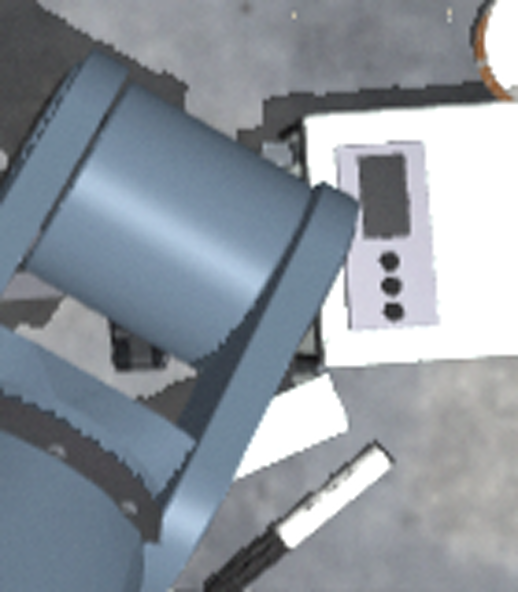

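send_rows([
  {"hand": 0, "tx": 0, "ty": -0.01, "tz": 0, "rx": 0, "ry": 0, "rz": -8},
  {"hand": 0, "tx": -0.003, "ty": -0.03, "tz": 0, "rx": 0, "ry": 0, "rz": -16},
  {"hand": 0, "tx": -0.006, "ty": -0.05, "tz": 0, "rx": 0, "ry": 0, "rz": -24},
  {"hand": 0, "tx": -0.01, "ty": -0.075, "tz": 0, "rx": 0, "ry": 0, "rz": -32},
  {"hand": 0, "tx": -0.015, "ty": -0.1, "tz": 0, "rx": 0, "ry": 0, "rz": -40},
  {"hand": 0, "tx": -0.02, "ty": -0.125, "tz": 0, "rx": 0, "ry": 0, "rz": -48},
  {"hand": 0, "tx": -0.025, "ty": -0.15, "tz": 0, "rx": 0, "ry": 0, "rz": -56},
  {"hand": 0, "tx": -0.029, "ty": -0.17, "tz": 0, "rx": 0, "ry": 0, "rz": -64},
  {"hand": 0, "tx": -0.031, "ty": -0.178, "tz": 0, "rx": 0, "ry": 0, "rz": -72},
  {"hand": 0, "tx": -0.031, "ty": -0.18, "tz": 0, "rx": 0, "ry": 0, "rz": -80},
])

```text
t: 26.7
tool_pos: [0.3436, -0.2809, 0.2062]
eef_rot: [-0.146, -3.136, -0.001]
wrist_force: [0.8, 0.3, -0.5]
width: -0.0001
```

```bash
python3 - <<'E'
from h import *
s=env.sense(); M=R.from_rotvec(s["eef_rot"]).as_matrix(); print(s["t"],s["tool_pos"].round(3),s["q"].round(2),"tool y",M[:,1].round(3))
print(tgt2(dpos(1.93,.025,z=.071),dd(1.4)[0]))
q=env.snapshot("side"); crop(q,100,150,400,375,2.6,"q1.png",1.3)
E
```

```text
26.7 [ 0.344 -0.281  0.206] [-0.79  0.21  1.95 -0.    0.99 -2.27] tool y [0.093 0.996 0.001]
(array([-0.0028, -0.0019,  0.1352]), array([ 0. , -0.1, -0.1]))
```

View pics/q1.png

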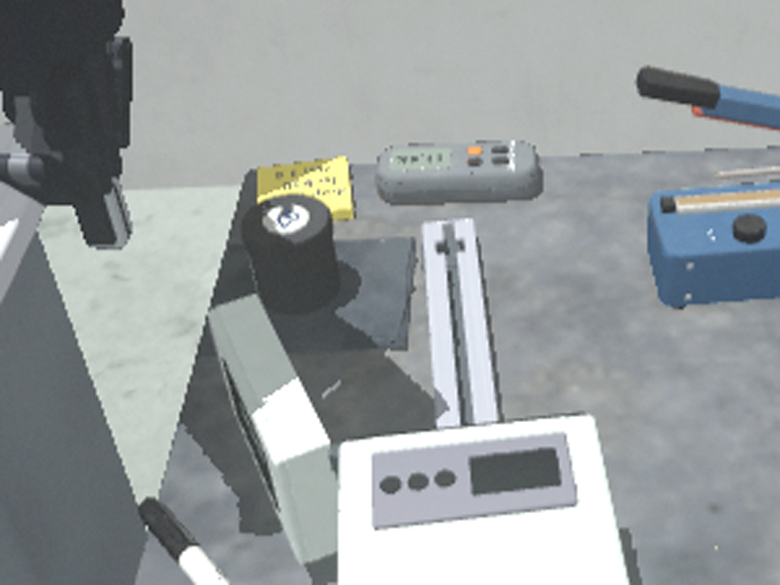

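send_rows([
  {"hand": 0, "tx": -0.003, "ty": -0.002, "tz": 0.03, "rx": 0, "ry": 0, "rz": 0},
  {"hand": 0, "tx": -0.003, "ty": -0.002, "tz": 0.07, "rx": 0, "ry": 0, "rz": 0},
  {"hand": 0, "tx": -0.003, "ty": -0.002, "tz": 0.11, "rx": 0, "ry": 0, "rz": 0},
  {"hand": 0, "tx": -0.003, "ty": -0.002, "tz": 0.13, "rx": 0, "ry": 0, "rz": 0},
  {"hand": 0, "tx": -0.003, "ty": -0.002, "tz": 0.135, "rx": 0, "ry": 0, "rz": 0},
  {"hand": 0, "tx": -0.003, "ty": -0.002, "tz": 0.135, "rx": 0, "ry": 0, "rz": 0},
])

```text
t: 27.35
tool_pos: [0.3461, -0.2823, 0.0707]
eef_rot: [-0.134, -3.135, -0.003]
wrist_force: [-0.2, -0.6, 0.1]
width: 0.0004
```

```bash
cat >> h.py <<'E'
def plan(th0,th1,n,g0=0.,g1=0.,r=.115):
    for k in range(1,n+1):
        th=th0+(th1-th0)*k/n; g=g0+(g1-g0)*k/n
        a,b=tgt2(dpos(th,g,r),dd(min(th,1.4))[0]); print(round(th,3),a,b)
E
python3 - <<'E'
from h import *
s=env.sense(); print(s["t"],s["tool_pos"].round(3),s["wrist_force"].round(1))
q=env.snapshot("side"); crop(q,100,150,400,375,2.6,"q2.png",1.3)
plan(1.93,1.55,8,.02,0)
E
```

```text
27.35 [ 0.346 -0.282  0.071] [-0.2 -0.6  0.1]
1.882 [-0.0093  0.0088  0.0005] [ 0.  -0.1  0.3]
1.835 [-0.0152  0.015   0.0005] [ 0.  -0.1  0.3]
1.788 [-0.0213  0.0208  0.0005] [ 0.  -0.1  0.3]
1.74 [-0.0278  0.0262  0.0005] [ 0.  -0.1  0.3]
1.692 [-0.0346  0.0311  0.0005] [ 0.  -0.1  0.3]
1.645 [-0.0416  0.0356  0.0005] [ 0.  -0.1  0.3]
1.598 [-0.0489  0.0397  0.0004] [ 0.  -0.1  0.3]
1.55 [-0.0564  0.0433  0.0004] [ 0.  -0.1  0.3]
```

View pics/q2.png

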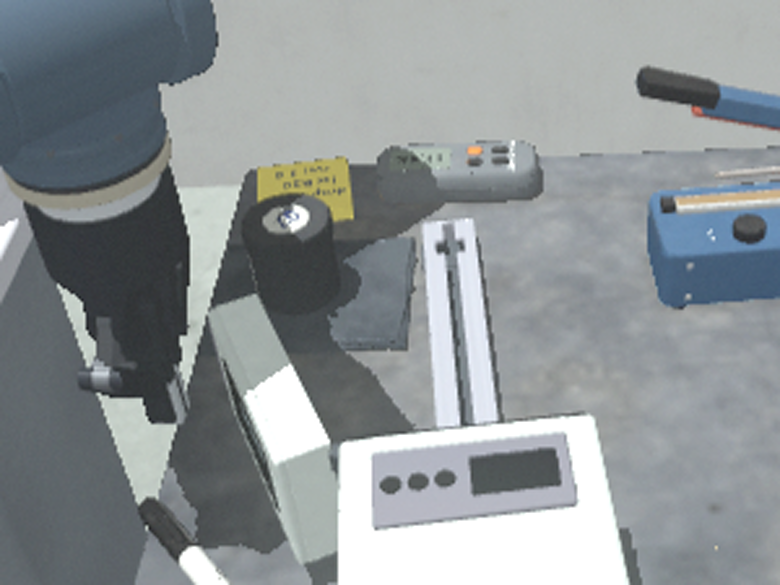

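send_rows([
  {"hand": 0, "tx": -0.009, "ty": 0.009, "tz": 0, "rx": 0, "ry": 0, "rz": 0},
  {"hand": 0, "tx": -0.015, "ty": 0.015, "tz": 0, "rx": 0, "ry": 0, "rz": 0},
  {"hand": 0, "tx": -0.021, "ty": 0.021, "tz": 0, "rx": 0, "ry": 0, "rz": 0},
  {"hand": 0, "tx": -0.028, "ty": 0.026, "tz": 0, "rx": 0, "ry": 0, "rz": 0},
  {"hand": 0, "tx": -0.035, "ty": 0.031, "tz": 0, "rx": 0, "ry": 0, "rz": 0},
  {"hand": 0, "tx": -0.042, "ty": 0.036, "tz": 0, "rx": 0, "ry": 0, "rz": 0},
  {"hand": 0, "tx": -0.049, "ty": 0.04, "tz": 0, "rx": 0, "ry": 0, "rz": 0},
  {"hand": 0, "tx": -0.056, "ty": 0.043, "tz": 0, "rx": 0, "ry": 0, "rz": 0},
])

```text
t: 28.2
tool_pos: [0.4066, -0.2443, 0.0714]
eef_rot: [-0.133, -3.136, -0.001]
wrist_force: [0.4, 0.2, 0.1]
width: -0.0002
```

```bash
python3 - <<'E'
from h import *
s=env.sense(); print(s["t"],s["tool_pos"].round(3),s["wrist_force"].round(1),s["q"].round(2))
q=env.snapshot("side"); crop(q,100,150,400,375,2.6,"q3.png",1.3)
plan(1.55,1.05,10)
E
```

```text
28.2 [ 0.407 -0.244  0.071] [0.4 0.2 0.1] [-0.64  0.48  1.97 -0.    0.69 -2.12]
1.5 [-0.0043  0.0029  0.0005] [ 0.  -0.1  0.3]
1.45 [-0.0099  0.0056  0.0005] [ 0.  -0.1  0.3]
1.4 [-0.0156  0.008   0.0005] [ 0.  -0.1  0.3]
1.35 [-0.0214  0.0102  0.0005] [ 0.  -0.1  3.2]
1.3 [-0.0274  0.0121  0.0005] [ 0.  -0.1  6.1]
1.25 [-0.0334  0.0137  0.0004] [ 0.  -0.1  8.9]
1.2 [-0.0395  0.015   0.0004] [ 0.  -0.1 11.8]
1.15 [-0.0456  0.0159  0.0004] [ 0.  -0.1 14.7]
1.1 [-0.0518  0.0166  0.0004] [ 0.  -0.1 17.5]
1.05 [-0.058   0.0169  0.0004] [-0.  -0.1 20.4]
```

View pics/q3.png

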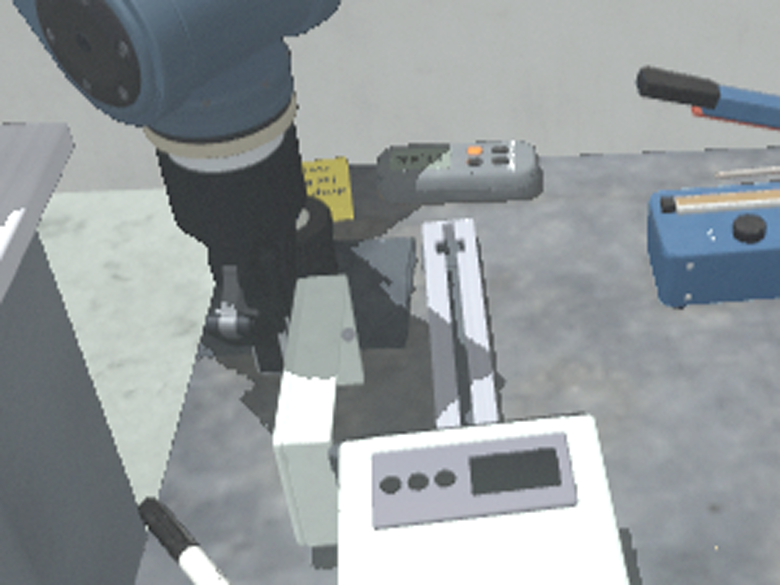

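send_rows([
  {"hand": 0, "tx": -0.004, "ty": 0.003, "tz": 0, "rx": 0, "ry": 0, "rz": 0},
  {"hand": 0, "tx": -0.01, "ty": 0.006, "tz": 0, "rx": 0, "ry": 0, "rz": 0},
  {"hand": 0, "tx": -0.016, "ty": 0.008, "tz": 0, "rx": 0, "ry": 0, "rz": 0},
  {"hand": 0, "tx": -0.021, "ty": 0.01, "tz": 0, "rx": 0, "ry": 0, "rz": 3},
  {"hand": 0, "tx": -0.027, "ty": 0.012, "tz": 0, "rx": 0, "ry": 0, "rz": 6},
  {"hand": 0, "tx": -0.033, "ty": 0.014, "tz": 0, "rx": 0, "ry": 0, "rz": 9},
  {"hand": 0, "tx": -0.039, "ty": 0.015, "tz": 0, "rx": 0, "ry": 0, "rz": 12},
  {"hand": 0, "tx": -0.046, "ty": 0.016, "tz": 0, "rx": 0, "ry": 0, "rz": 15},
  {"hand": 0, "tx": -0.052, "ty": 0.017, "tz": 0, "rx": 0, "ry": 0, "rz": 17.5},
  {"hand": 0, "tx": -0.058, "ty": 0.017, "tz": 0, "rx": 0, "ry": 0, "rz": 20},
])

```text
t: 29.25
tool_pos: [0.4671, -0.2321, 0.0713]
eef_rot: [-0.678, -3.066, -0.0]
wrist_force: [-1.2, 1.6, 0.4]
width: 0.0002
```

```bash
python3 - <<'E'
from h import *
s=env.sense(); print(s["t"],s["tool_pos"].round(3),s["wrist_force"].round(1),s["q"].round(2))
plan(1.05,.55,10)
E
```

```text
29.25 [ 0.467 -0.232  0.071] [-1.2  1.6  0.4] [-0.55  0.55  1.85 -0.    0.75 -1.69]
1.0 [-0.0055  0.0017  0.0003] [-0.  -0.1  3.2]
0.95 [-0.0115  0.0036  0.0003] [-0.  -0.1  6. ]
0.9 [-0.0175  0.0052  0.0003] [-0.  -0.1  8.9]
0.85 [-0.0235  0.0065  0.0003] [-0.  -0.1 11.8]
0.8 [-0.0297  0.0074  0.0003] [-0.  -0.1 14.6]
0.75 [-0.0359  0.0081  0.0002] [-0.  -0.1 17.5]
0.7 [-0.0421  0.0085  0.0002] [-0.  -0.1 20.3]
0.65 [-0.0483  0.0085  0.0002] [-0.  -0.1 23.2]
0.6 [-0.0545  0.0083  0.0002] [-0.  -0.1 26.1]
0.55 [-0.0607  0.0077  0.0002] [-0.  -0.1 28.9]
```

send_rows([
  {"hand": 0, "tx": -0.0055, "ty": 0.002, "tz": 0, "rx": 0, "ry": 0, "rz": 3},
  {"hand": 0, "tx": -0.0115, "ty": 0.0035, "tz": 0, "rx": 0, "ry": 0, "rz": 6},
  {"hand": 0, "tx": -0.0175, "ty": 0.005, "tz": 0, "rx": 0, "ry": 0, "rz": 9},
  {"hand": 0, "tx": -0.0235, "ty": 0.0065, "tz": 0, "rx": 0, "ry": 0, "rz": 12},
  {"hand": 0, "tx": -0.03, "ty": 0.0075, "tz": 0, "rx": 0, "ry": 0, "rz": 14.5},
  {"hand": 0, "tx": -0.036, "ty": 0.008, "tz": 0, "rx": 0, "ry": 0, "rz": 17.5},
  {"hand": 0, "tx": -0.042, "ty": 0.0085, "tz": 0, "rx": 0, "ry": 0, "rz": 20.5},
  {"hand": 0, "tx": -0.048, "ty": 0.0085, "tz": 0, "rx": 0, "ry": 0, "rz": 23},
  {"hand": 0, "tx": -0.0545, "ty": 0.008, "tz": 0, "rx": 0, "ry": 0, "rz": 26},
  {"hand": 0, "tx": -0.061, "ty": 0.0075, "tz": 0, "rx": 0, "ry": 0, "rz": 29},
])

```text
t: 30.25
tool_pos: [0.526, -0.2509, 0.0711]
eef_rot: [-1.427, -2.796, 0.0]
wrist_force: [0.2, 0.5, 0.4]
width: 0.0
```

```bash
python3 - <<'E'
from h import *
s=env.sense(); print(s["t"],s["tool_pos"].round(3),s["wrist_force"].round(1),s["q"].round(2))
q=env.snapshot("side"); crop(q,100,150,400,375,2.6,"q4.png",1.3)
plan(.55,.15,10)
E
```

```text
30.25 [ 0.526 -0.251  0.071] [0.2 0.5 0.4] [-0.52  0.63  1.69 -0.    0.83 -1.15]
0.51 [-0.0032  0.0011  0.0002] [-0.  -0.1  1.9]
0.47 [-0.0079  0.0027  0.0002] [-0.  -0.1  4.2]
0.43 [-0.0126  0.0042  0.0002] [-0.  -0.1  6.5]
0.39 [-0.0175  0.0054  0.0002] [-0.  -0.1  8.8]
0.35 [-0.0223  0.0065  0.0002] [-0.  -0.1 11.1]
0.31 [-0.0272  0.0073  0.0002] [-0.  -0.1 13.4]
0.27 [-0.0321  0.008   0.0002] [-0.  -0.1 15.7]
0.23 [-0.0371  0.0085  0.0002] [-0. -0. 18.]
0.19 [-0.042   0.0087  0.0002] [-0.  -0.  20.3]
0.15 [-0.047   0.0088  0.0002] [-0.  -0.  22.6]
```

View pics/q4.png

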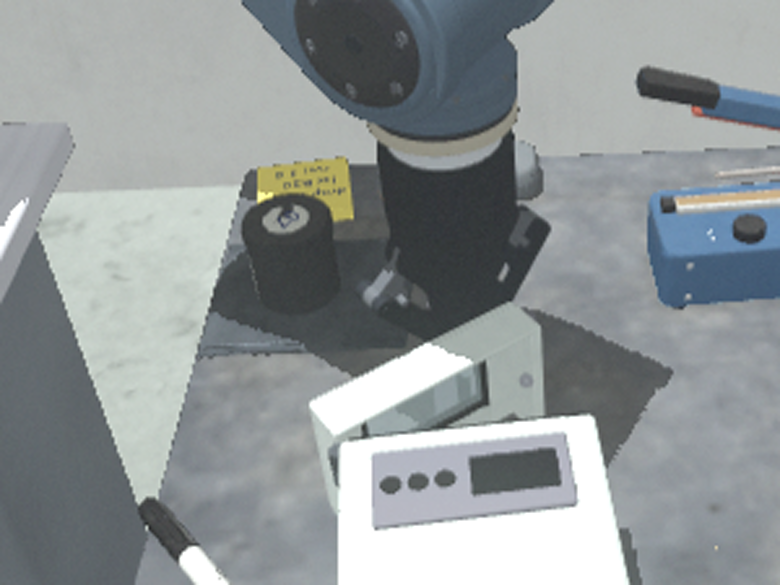

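Door at about 0.5 rad, swinging smoothly. Continue.

send_rows([
  {"hand": 0, "tx": -0.003, "ty": 0.001, "tz": 0, "rx": 0, "ry": 0, "rz": 2},
  {"hand": 0, "tx": -0.008, "ty": 0.0025, "tz": 0, "rx": 0, "ry": 0, "rz": 4},
  {"hand": 0, "tx": -0.0125, "ty": 0.004, "tz": 0, "rx": 0, "ry": 0, "rz": 6.5},
  {"hand": 0, "tx": -0.0175, "ty": 0.0055, "tz": 0, "rx": 0, "ry": 0, "rz": 9},
  {"hand": 0, "tx": -0.0225, "ty": 0.0065, "tz": 0, "rx": 0, "ry": 0, "rz": 11},
  {"hand": 0, "tx": -0.027, "ty": 0.0075, "tz": 0, "rx": 0, "ry": 0, "rz": 13.5},
  {"hand": 0, "tx": -0.032, "ty": 0.008, "tz": 0, "rx": 0, "ry": 0, "rz": 16},
  {"hand": 0, "tx": -0.037, "ty": 0.0085, "tz": 0, "rx": 0, "ry": 0, "rz": 18},
  {"hand": 0, "tx": -0.042, "ty": 0.0085, "tz": 0, "rx": 0, "ry": 0, "rz": 20},
  {"hand": 0, "tx": -0.047, "ty": 0.009, "tz": 0, "rx": 0, "ry": 0, "rz": 22.5},
])

```text
t: 31.3
tool_pos: [0.5616, -0.2843, 0.071]
eef_rot: [-1.95, -2.461, 0.0]
wrist_force: [-0.1, 0.7, -0.1]
width: 0.0
```

```bash
python3 - <<'E'
from h import *
s=env.sense(); print(s["t"],s["tool_pos"].round(4),s["wrist_force"].round(1),s["q"].round(2))
plan(.15,0,5,0,-.001)
E
```

```text
31.3 [ 0.5616 -0.2843  0.071 ] [-0.1  0.7 -0.1] [-0.54  0.7   1.55 -0.    0.89 -0.77]
0.12 [-0.0038  0.001   0.    ] [-0.1 -0.1  1.7]
0.09 [-0.0075  0.0023  0.    ] [-0.1 -0.1  3.5]
0.06 [-0.0112  0.0034  0.    ] [-0.1 -0.1  5.2]
0.03 [-0.015   0.0044  0.    ] [-0.1 -0.1  6.9]
0.0 [-0.0188  0.0053  0.    ] [-0.1 -0.1  8.6]
```

send_rows([
  {"hand": 0, "tx": -0.004, "ty": 0.001, "tz": 0, "rx": 0, "ry": 0, "rz": 2},
  {"hand": 0, "tx": -0.0075, "ty": 0.002, "tz": 0, "rx": 0, "ry": 0, "rz": 3.5},
  {"hand": 0, "tx": -0.011, "ty": 0.0035, "tz": 0, "rx": 0, "ry": 0, "rz": 5},
  {"hand": 0, "tx": -0.0135, "ty": 0.004, "tz": 0, "rx": 0, "ry": 0, "rz": 6},
  {"hand": 0, "tx": -0.016, "ty": 0.005, "tz": 0, "rx": 0, "ry": 0, "rz": 7.5},
  {"hand": 0, "tx": -0.018, "ty": 0.005, "tz": 0, "rx": 0, "ry": 0, "rz": 8.5},
  {"hand": 0, "tx": -0.019, "ty": 0.005, "tz": 0, "rx": 0, "ry": 0, "rz": 8.5},
])

```text
t: 32.0
tool_pos: [0.5698, -0.2972, 0.0702]
eef_rot: [-2.121, -2.304, -0.003]
wrist_force: [1.8, 32.1, 3.8]
width: -0.0
```

```bash
python3 - <<'E'
from h import *
s=env.sense(); print(s["t"],s["tool_pos"].round(4),s["wrist_force"].round(1),dpos(0))
q=env.snapshot("side"); crop(q,180,250,480,475,2.6,"r1.png",1.3)
p=env.snapshot("top"); crop(p,330,200,470,360,3.7,"r2.png",1.5)
E
```

```text
32.0 [ 0.5698 -0.2972  0.0702] [ 1.8 32.1  3.8] [ 0.570976  -0.3004152  0.071    ]
```

View pics/r1.png

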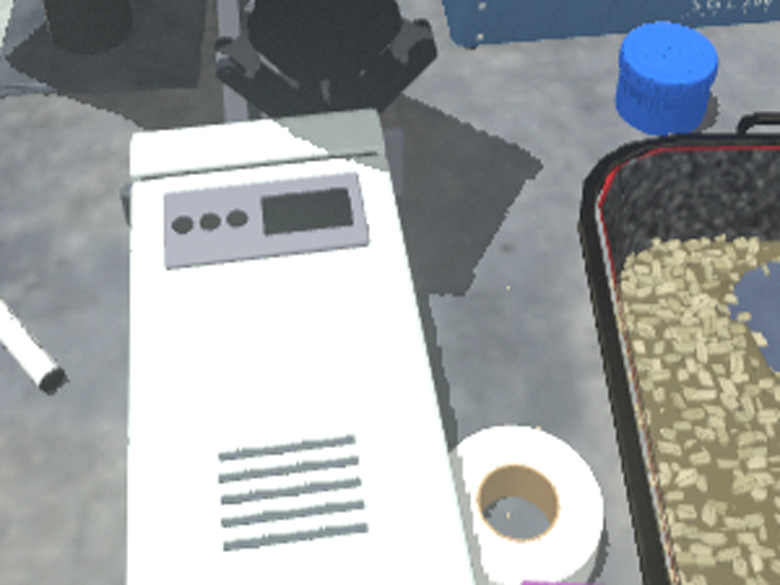

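View pics/r2.png

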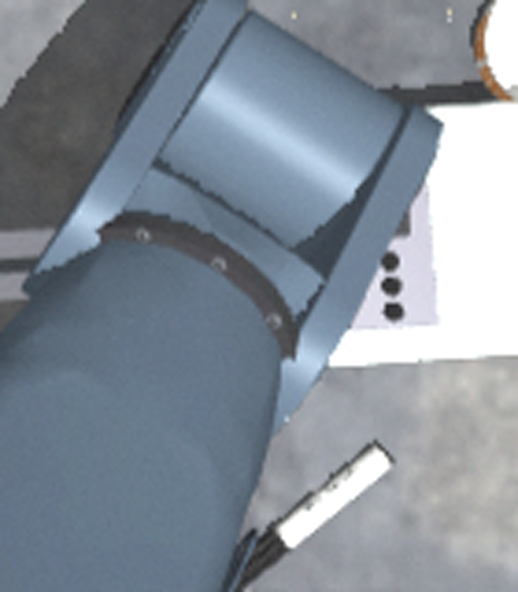

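send_rows([
  {"hand": 0, "tx": 0.01, "ty": 0, "tz": 0, "rx": 0, "ry": 0, "rz": 0},
  {"hand": 0, "tx": 0.04, "ty": 0, "tz": 0, "rx": 0, "ry": 0, "rz": 0},
  {"hand": 0, "tx": 0.08, "ty": 0, "tz": -0.03, "rx": 0, "ry": 0, "rz": 0},
  {"hand": 0, "tx": 0.12, "ty": 0, "tz": -0.07, "rx": 0, "ry": 0, "rz": 0},
  {"hand": 0, "tx": 0.16, "ty": 0, "tz": -0.11, "rx": 0, "ry": 0, "rz": 0},
  {"hand": 0, "tx": 0.2, "ty": 0, "tz": -0.15, "rx": 0, "ry": 0, "rz": 0},
  {"hand": 0, "tx": 0.24, "ty": 0, "tz": -0.17, "rx": 0, "ry": 0, "rz": 0},
  {"hand": 0, "tx": 0.24, "ty": 0, "tz": -0.17, "rx": 0, "ry": 0, "rz": 0},
])

```text
t: 32.9
tool_pos: [0.5516, -0.0567, 0.2453]
eef_rot: [-2.12, -2.311, -0.007]
wrist_force: [0.4, -0.0, -1.0]
width: 0.0
```

```bash
python3 - <<'E'
from h import *
s=env.sense(); print(s["t"],s["tool_pos"].round(4),s["wrist_force"].round(1))
q=env.snapshot("side"); cv2.imwrite("pics/s1.png",q["frame"][:,:,::-1])
p=env.snapshot("top"); crop(p,370,200,470,330,4.5,"s2.png",1.0)
E
```

```text
32.9 [ 0.5516 -0.0567  0.2453] [ 0.4 -0.  -1. ]
```

View pics/s1.png

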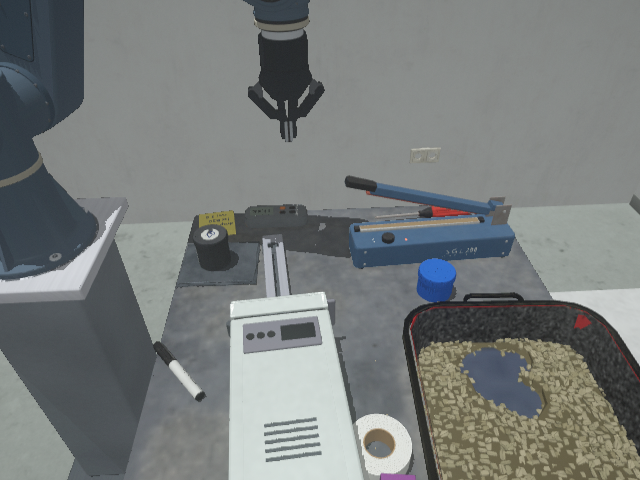

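View pics/s2.png

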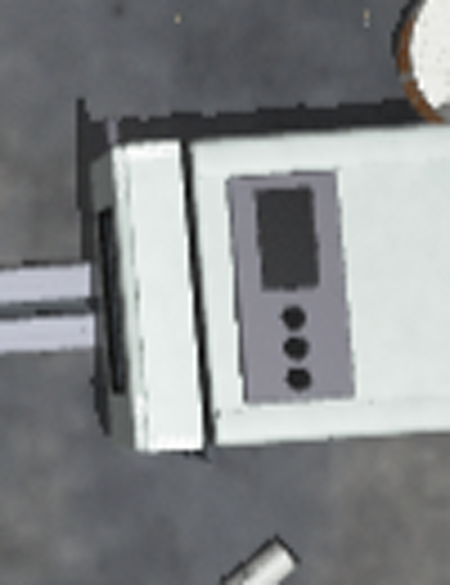

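```bash
python3 - <<'E'
from h import *
p=env.snapshot("top"); g=p["frame"].astype(float).mean(2)
A=[];B=[];C=[]
for v in range(236,294,2):
    row=g[v]; u=np.arange(395,425)
    d=np.diff(row[395:425]); k=np.arange(395.5,424)
    dark=407+np.argmin(row[407:420])  # gap column
    # subpixel: left edge of gap (bright->dark) and right edge
    l=row[dark-6:dark+1]; thr=110
    def cross(i0,step):
        i=i0
        while row[i+step]<thr and abs(i-i0)<6: i+=step
        a,b=row[i],row[i+step]; return i+step*(thr-a)/(b-a)
    B.append(plane(p,cross(dark,-1),v,.112)); C.append(plane(p,cross(dark,1),v,.112))
for n,L in(("door inner top edge",B),("cab edge",C)):
    L=np.array(L); f=np.polyfit(L[:,0],L[:,1],1); print(n,f.round(4),np.std(L[:,1]-np.polyval(f,L[:,0])).round(4), np.polyval(f,[.47,.59]).round(4))
q=env.snapshot("side"); crop(q,215,280,345,340,6,"s3.png",1.0)
t=p; hsv=None
for z,(u,v) in ((.074,(0,0)),): pass
crop(p,210,280,340,370,6,"s4.png",1.6)
E
```

```text
door inner top edge [ 0.0872 -0.3926] 0.0002 [-0.3516 -0.3412]
cab edge [ 0.0881 -0.3972] 0.0002 [-0.3557 -0.3452]
```

View pics/s3.png

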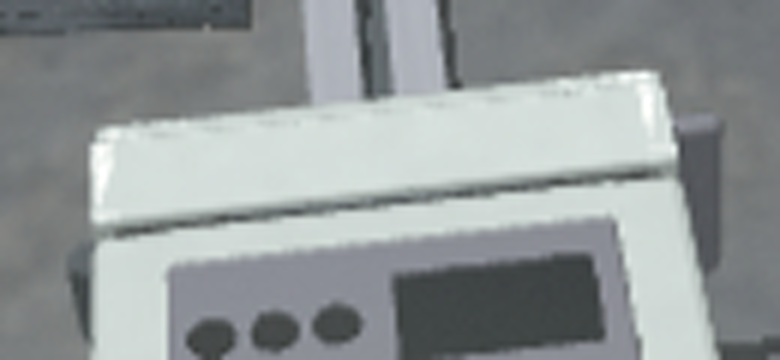

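View pics/s4.png

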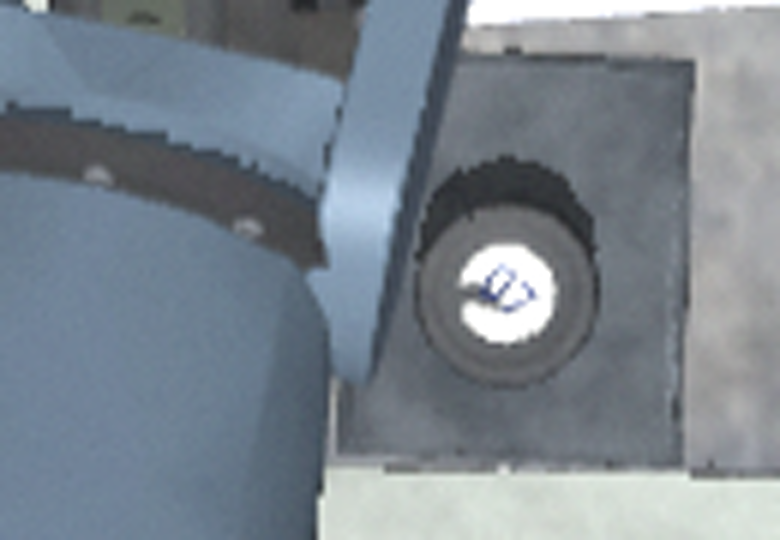

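```bash
python3 - <<'E'
from h import *
p=env.snapshot("top")
X=plane(p,210+507/6,280+293/6,.074); a=plane(p,210+690/6,280+62/6,.006); b=plane(p,210+685/6,280+465/6,.006); c=plane(p,210+338/6,280+457/6,.006)
print("tall",X.round(4),"slate mid",((a+c)/2).round(4),np.linalg.norm(a-b),np.linalg.norm(b-c))
print(env.job_done())
E
```

```text
tall [ 0.3937 -0.1066  0.074 ] slate mid [ 0.4017 -0.1064  0.006 ] 0.14623461908259977 0.12657990596011598
the job is handed in; nothing more can be done
None
```

The job is finished and handed in, at about 33 s on the robot's clock against the 208 s limit. Nothing failed or disagreed in my last checks, but handing in gave no verdict.

- **Tall tin:** it stands upright on the slate, about 8 mm from the board's middle in the last top picture.
- **Low tins:** I found two near the rack, numbers 12 and 13, and stood both upright in the tray. My last view of tin 13 was with the rack about two thirds in, and of tin 12 a little earlier. With the door shut neither can be seen.
- **Rack:** I pressed the lock button and slid the rack in until it met a hard stop at about 21 N. Its front sat 24.9 mm ahead of the mouth, against 24 mm nominal. A light touch on the cap met the spring (4.3 N) about where the raised cap should be, so the button had popped up.
- **Door:** I pushed it shut slowly, to a firm stop at 32 N. After I let go, its edge was parallel to the cabinet front within about 0.001 rad.
- **Things to leave alone:** I did not touch the marker, the moisture meter, the sticky notes or the blue tin, and they look unmoved in the pictures. I did not measure the marker, meter or notes.

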